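# Load the probe caddy and hold it home in its corner

### The job

Stand the red-capped probe thermometer upright in the white cup of the caddy and let go of it, leaving the blue-capped one in the drying rack and everything else on the counter where it is. Then take the caddy by its black post, slide it along the counter, nose first, fully home into the blue corner and press it there firmly, so that it sits flat and bears on both fences at once. Finish while still holding it pressed there: a colleague is going to bolt it down from below, so do not let go.

Things in the scene. Friction and masses are not known exactly. Their poses are not given: they have to be found in the camera images.
- caddy: Loose caddy, 0.5 to 0.95 kg: square base 110 x 110 x 20 mm with a white cup and a black grip post on top. Origin: centre of the underside; z up. Its x axis runs along a DIAGONAL of the square, from post to nose: its sides lie at 45 degrees to x, its corners 78 mm from the origin along +-x and +-y. Base coated slippery (friction about 0.12): slides easily on the counter and along the fences.
- caddy_cup (a point): Centre of the inner floor of the caddy's white cup, 32 mm from the caddy's origin along its +x and 25 mm above the counter. Round cup, 34 mm inside diameter, 42 mm outside, rim 85 mm above the counter. Axes as the caddy's.
- caddy_post (a point): Centre of the top of the black grip post, 50 mm from the caddy's origin along its -x, 75 mm above the counter. The post is 18 mm thick along the caddy's y (grip it across this) and 26 mm along its x, and rises 55 mm from the top of the base plate.
- caddy_nose (a point): The caddy's nose: the corner of the square base opposite the post, 78 mm from the caddy's origin along +x, at counter height.
- corner: Blue corner of two upright plastic fences, fixed to the counter. Origin: the inner vertex where the two inner faces meet, at counter height, z up. The corner is open towards its own -x; home for the caddy is with its x axis along the corner's x axis and its nose at this origin, its base centre thus 78 mm along the corner's -x.
- fence_left: Fixed fence, 125 mm long from the vertex, 12 mm thick, 35 mm high, rigid and slippery (friction about 0.12); same frame as the corner. Its inner face runs from the vertex along the direction (-1, +1) of that frame.
- fence_right: As fence_left; a push of about 15 to 20 N on the caddy along the corner's +x bears on both fences. Its inner face runs from the vertex along the direction (-1, -1) of the corner's frame.
- rack: Fixed grey drying rack, a block 55 mm (its x) x 140 mm (its y) x 60 mm high with two holes 22 mm wide and 50 mm deep at 60 mm along its -x and +-40 mm along its y from its origin; on its +x side stands a steel strip 75 mm high. Origin at counter height, 32.5 mm beyond the block's +x side; z up.
- probe_red: Loose probe thermometer in a sheath: a plain white rod 18 mm in diameter and 150 mm long with a red cap on its top 35 mm, about 60 g. Stands upright in one of the two rack holes (either), its foot 10 mm above the counter, leaning by up to 0.1 rad. Origin: centre of its foot; z along the rod to the cap.
- probe_blue: The same with a blue cap, in the other rack hole; leave it there. Its top is 160 mm above the counter. Origin: centre of its foot.
- shaker: Bystander: amber glass shaker jar 48 mm wide, 85 mm high, beyond the caddy. Origin at its underside.
- bowl: Bystander: small steel bowl 90 mm wide, 45 mm high, at the left. Origin at its underside.
- tin: Bystander: tin can 68 mm wide, 60 mm high, yellow label, at the right. Origin at its underside.
- sauce: Bystander: red sauce bottle 60 mm wide, 170 mm high, at the far edge. Origin at its underside.
There are look-alikes about, which are no part of the job. Of the things like the corner, leave any that is pink; of the rest the larger one is meant.

How it is judged:
By the outcome, as a careful person would: the job done as asked, in the order asked, and still so for the second after the job is handed in, while the arm keeps its last pose, push and grip.
It also fails if it takes over 70 s, if anything falls off the work surface, if the arm or the gripper's body presses on something with over 40 N, if the wrist force passes 120 N, or if a joint passes its speed limit or range.

### The arm

A 6-joint arm with a two-finger parallel gripper is mounted at the origin on the work surface. World frame = base frame: x ahead of the robot, y to its left, z up, the work surface at z = 0. Lengths are in mm, angles in rad, forces in N, time in s.
With the tool pointing down it reaches from about 275 to 750 mm from the base axis. Payload 10.2 kg.
Tool frame: the origin (TCP) lies at the centre of the arm's flange, where the gripper is bolted on; the fingertips stand ctrl.tip_reach ahead of it and the grasp point (between the pads) lies 155 mm ahead of it (ctrl.tip_reach is the distance from the TCP to the fingertips, in mm); z points along the fingers, y is the direction in which the jaws open and shut (so a half turn about z gives the same grasp; the last joint's range is limited). The gripper opens to 85 mm and grips with 20 to 120 N. Pads are 22 mm wide; open, the fingers measure 114 mm over their backs; the gripper's body (76 mm by 85 mm) begins 54 mm behind the grasp point. The pads swing forward as they close: fully open they stand 13 mm farther back than shut.
Start: joints at [0.907, 0.313, 1.498, -0, 1.331, -0.223], TCP at [224.012, 474.817, 404.694] pointing down, gripper open.
Joint ranges: [-2.94, 2.94], [-0.97, 2.17], [0.19, 2.56], [-1.23, 4.37], [0.02, 3.11], [-2.88, 2.88]. Speed limits (rad/s): [2.39, 2.39, 3.01, 3.14, 3.14, 3.14].

### API

Orientations are given as a unit quaternion [w, x, y, z].
In Python, from rig import ctrl, viewer gives the robot as it stands.
- The arm moves only by the tool drive_tool, never from a script. Its argument "rows" is a list that holds one entry, the list of rows, each a list of 6 numbers: the shift along the world's x, y, z normalised to -1 to 1, where 1 is 0.1 m, then the turn, a rotation vector about the world's x, y, z normalised to -1 to 1, where 1 is 90 degrees. A call has 1 to 10 rows; each row is the pose to reach, as a shift and turn from the pose measured when the call began; what a row does not reach only later rows make up. A row lasts 1/8 s, in which the tool goes at most 62.5 mm and 10.7 degrees, less where a joint would pass 70% of its speed; a pose out of reach is approached as far as the arm can. A call with a number of a shift or a turn outside -1 to 1 is refused whole. A call with a gripper value outside its range is refused whole. "fingers" is the opening, from -1 (shut) to 1 (fully open), set as the call begins (left out, the last holds). The fingers move at their own pace and stop on an object; "force" is the grip in N (left out, the last holds). Time passes only in rows, so rows that repeat a pose let the fingers close. It gives the time, the measured TCP pose, the force and the opening at its end, in the units of the state.
- ctrl.sense(): the state, without advancing time (a new reading comes with each control period).
- viewer.capture(name): name is "scene" or "top" or "wrist"; returns the picture (420x560x3 uint8, red, green, blue); there is no depth.
- viewer.calibration(name): a dict with "mtx" (3x3 intrinsics, pixels), "extrinsics" (4x4, takes a point from camera to world coordinates). Camera axes: x right, y up, looking along -z (the intrinsics and any distortion apply to the point x, -y, -z); pixel columns grow to the right and rows downward; lengths in mm; the calibration is good to about 2 mm. A picture is of the moment at which its call begins: read the wrist's pose just before it. calibration takes no time and is no camera call; for the wrist camera it gives the pose at the moment of the call.
- ctrl.finish_job(): hands the job in, once; it reports no verdict.
The state is a dict: "time_s": time; "joints": joint angles; "dq": joint speeds; "tau": joint torques, N m; "eef_pos": TCP position; "ee_rot": TCP orientation; "force": force on the tool from outside, world axes, zero at the start; "wrist_torque": the same for the moment, N m; "grip_width": opening from 0.0 (shut) to 1.0 (fully open).
Only numpy, scipy, OpenCV 4.12 (cv2) and the standard library are available. Lean on these libraries where they do the work, as an engineer would, in place of code of your own. Each camera call takes 0.05 s, during which the arm holds its last target.

## Working session

There is one attempt and no reset: what is moved stays moved. The work goes in short steps, Python scripts to look and compute and a tool call to move; the robot and the scene stay as the last step left them, time stands still between calls to the robot, and variables do not carry over. Pictures are saved under pics/ and viewed, and the job is handed in when it is done.

Besides the shell and the picture viewer there is one more tool, called after "Request:" as name(argument=value, ...), one argument or row to a line, values as JSON. drive_tool: Moves the arm, as the interface text tells. Scaled input: -1 to 1 covers 0.1 m each way for a shift and 90 degrees each way for a turn. Its arguments: {"type":"object","properties":{"rows":{"type":"array","items":{"type":"array","items":{"type":"array","items":{"type":"number"}}}},"fingers":{"type":"number"},"force":{"type":"number"}},"required":["rows"]}

```bash
ls; mkdir -p pics; python3 - <<'E'
from rig import ctrl, viewer
import cv2, numpy as np
print(ctrl.sense(), ctrl.tip_reach)
for n in ["scene","top","wrist"]:
    c=viewer.calibration(n); print(n,{k:np.round(v,3).tolist() if hasattr(v,'shape') else v for k,v in c.items()})
    im=viewer.capture(n); cv2.imwrite(f"pics/{n}0.png",im[:,:,::-1])
E
```

```text
pics
{'time_s': 0.0, 'joints': array([ 9.06592727e-01,  3.13431304e-01,  1.49844111e+00, -1.87534226e-05,
        1.33096802e+00, -2.23399033e-01]), 'dq': array([-0.00015364, -0.00046844,  0.00105924, -0.00195928, -0.00042121,
        0.00033356]), 'tau': array([ 4.72365373e-04, -4.12267435e+01, -2.59746462e+01, -1.54881145e-04,
        4.06781139e-03, -2.21486846e-05]), 'eef_pos': array([223.98669052, 474.77629219, 404.14298378]), 'ee_rot': array([-2.59658787e-04,  2.18619971e-01,  9.75809879e-01, -5.67362313e-04]), 'force': array([-0.26271633,  1.0154818 , -0.54670224]), 'wrist_torque': array([-0.00255778, -0.00226896, -0.05699602]), 'grip_width': 0.9970901631736695} 173.4
scene {'mtx': [[441.772, 0.0, 280.882], [0.0, 441.772, 205.111], [0.0, 0.0, 1.0]], 'extrinsics': [[0.355, -0.671, 0.65, 1291.405], [0.935, 0.259, -0.244, -276.827], [-0.005, 0.694, 0.72, 924.461], [0.0, 0.0, 0.0, 1.0]]}
top {'mtx': [[387.766, 0.0, 279.097], [0.0, 387.766, 205.589], [0.0, 0.0, 1.0]], 'extrinsics': [[0.019, 0.995, -0.1, 448.903], [-1.0, 0.018, -0.012, -10.448], [-0.011, 0.1, 0.995, 1069.831], [0.0, 0.0, 0.0, 1.0]]}
wrist {'mtx': [[314.4, 0.0, 272.451], [0.0, 314.4, 204.76], [0.0, 0.0, 1.0]], 'extrinsics': [[0.427, -0.864, -0.266, 156.321], [0.904, 0.407, 0.127, 506.937], [-0.002, -0.295, 0.956, 374.054], [0.0, 0.0, 0.0, 1.0]]}
```

View pics/scene0.png

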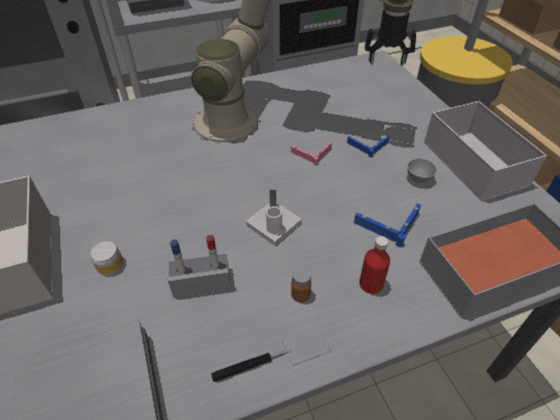

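View pics/top0.png

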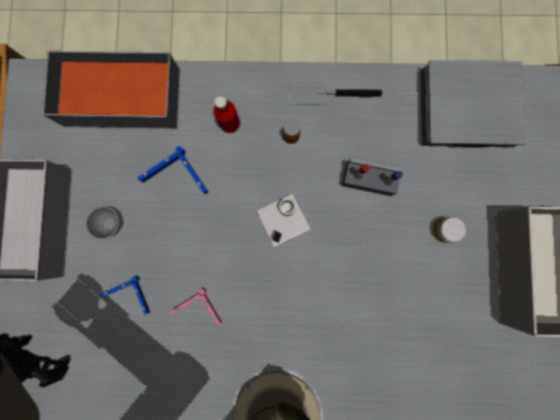

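View pics/wrist0.png

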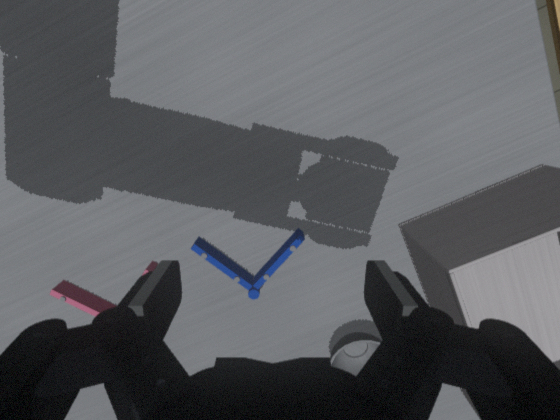

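Scene shows the big blue corner at about (402,238), a small blue one at (370,148) and a pink one at (316,157). The caddy is at (273,220) and the rack at (200,275), with the red probe at (212,245) and the blue at (178,255). In the top view the big corner's vertex is at (181,152), the small blue at (135,280) and the pink at (203,293). Caddy is at (284,220), red cap at (364,169). Next I'll crop in on the large corner, caddy and rack.

```bash
cat > h.py <<'E'
import numpy as np, cv2
from rig import ctrl, viewer
def ray(name,uv,c=None):
    c=c or viewer.calibration(name); K=np.array(c['mtx']);T=np.array(c['extrinsics'])
    d=np.linalg.inv(K)@np.array([uv[0],uv[1],1.]); d=np.array([d[0],-d[1],-d[2]])
    return T[:3,3], T[:3,:3]@d
def onz(name,uv,z=0,c=None):
    o,d=ray(name,uv,c); return o+d*(z-o[2])/d[2]
def proj(name,P,c=None):
    c=c or viewer.calibration(name); K=np.array(c['mtx']);T=np.array(c['extrinsics'])
    p=T[:3,:3].T@(np.array(P,float)-T[:3,3]); p=K@np.array([p[0],-p[1],-p[2]]); return p[:2]/p[2]
def tri(obs):
    A=np.zeros((3,3));b=np.zeros(3)
    for n,uv,c in obs:
        o,d=ray(n,uv,c); d=d/np.linalg.norm(d); M=np.eye(3)-np.outer(d,d); A+=M;b+=M@o
    x=np.linalg.solve(A,b); return x
def crop(path,out,x0,y0,w,h,s):
    im=cv2.imread(path)[y0:y0+h,x0:x0+w]; cv2.imwrite(out,cv2.resize(im,None,fx=s,fy=s,interpolation=cv2.INTER_CUBIC))
E
python3 - <<'E'
from h import *
a=cv2.imread("pics/top0.png"); b=cv2.imread("pics/scene0.png")
crop("pics/top0.png","pics/c1.png",120,130,130,97,6)
crop("pics/top0.png","pics/c2.png",245,130,165,120,4.8)
crop("pics/scene0.png","pics/c3.png",150,170,180,135,4.4)
E
```

```text
(no output)
```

View pics/c1.png

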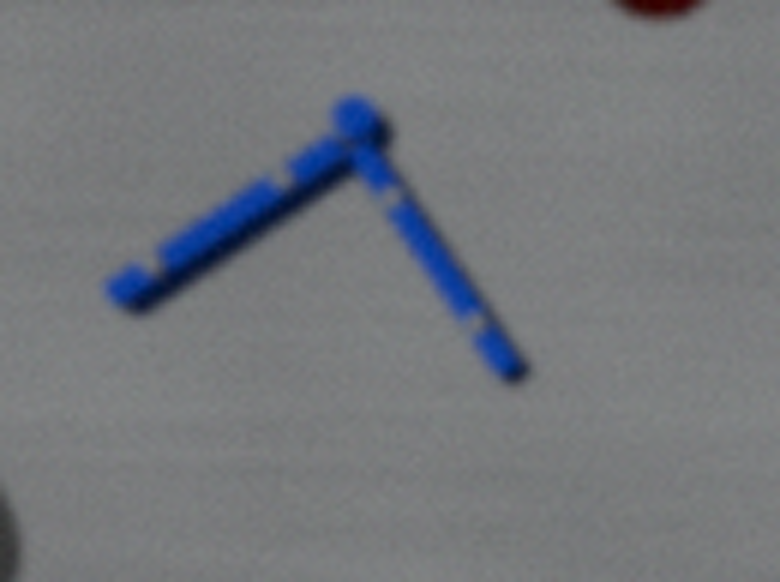

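View pics/c2.png

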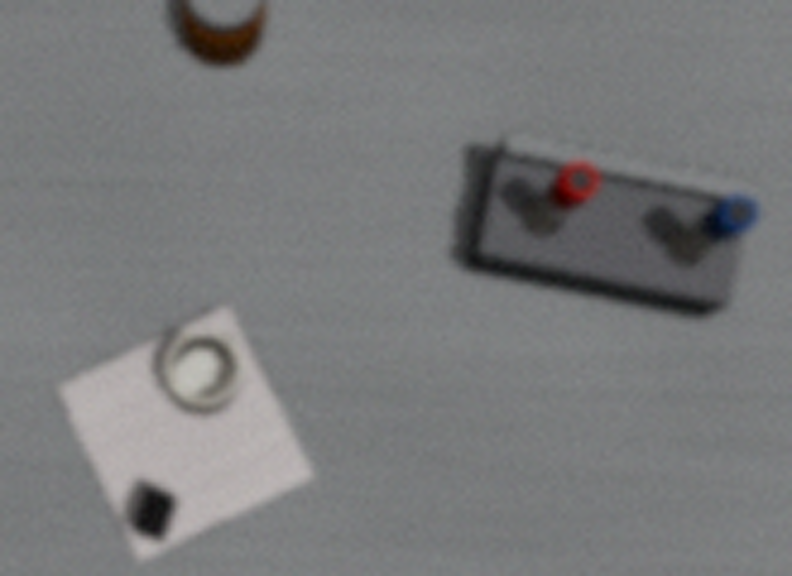

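View pics/c3.png

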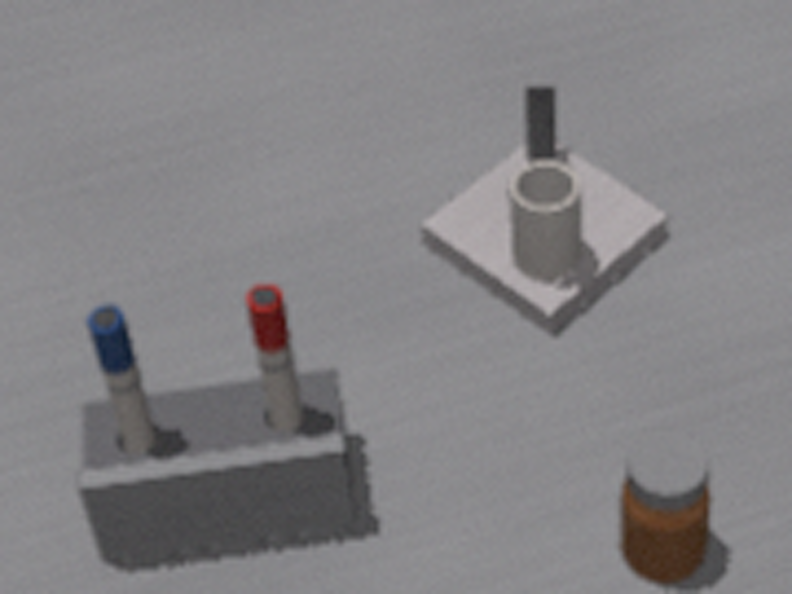

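```bash
python3 - <<'E'
from h import *
im=cv2.imread("pics/top0.png"); c=viewer.calibration("top")
hsv=cv2.cvtColor(im,cv2.COLOR_BGR2HSV)
def p(n,v): print(n,np.round(v,1).tolist())
# caddy plate: bright low saturation near
roi=np.zeros(im.shape[:2],np.uint8); roi[185:255,245:320]=255
m=((hsv[:,:,2]>150)|(cv2.inRange(im,(0,0,0),(60,60,60))>0)).astype(np.uint8)*255&roi
print(im[220,290],im[220,330],im[205,286],im[237,276],im[155,181],im[172,155])
m=((im.astype(int).max(2)>140)).astype(np.uint8)*255&roi
m=cv2.morphologyEx(m,cv2.MORPH_CLOSE,np.ones((7,7)))
n,l,s,ce=cv2.connectedComponentsWithStats(m); i=1+s[1:,4].argmax(); print(s[i])
cnt=max(cv2.findContours((l==i).astype(np.uint8),cv2.RETR_EXTERNAL,cv2.CHAIN_APPROX_NONE)[0],key=cv2.contourArea)
q=cv2.boxPoints(cv2.minAreaRect(cnt)); W=[onz("top",x,20,c)[:2] for x in q]; p("plate px",q); p("plate corners",W); p("centre",np.mean(W,0))
print([round(float(np.linalg.norm(W[k]-W[k-1])),1) for k in range(4)])
m=(cv2.inRange(im,(0,0,0),(55,55,55)))&roi
n,l,s,ce=cv2.connectedComponentsWithStats(m); i=1+s[1:,4].argmax(); print("post",s[i],ce[i],onz("top",ce[i],75,c))
for nme,lo,hi in [("red",(0,120,60),(8,255,255)),("red2",(172,120,60),(180,255,255)),("blue",(105,90,30),(125,255,255))]:
    r=np.zeros_like(roi); r[150:200,340:415]=255
    m=cv2.inRange(hsv,lo,hi)&r
    n,l,s,ce=cv2.connectedComponentsWithStats(m)
    for k in range(1,n):
        if s[k,4]>5: p(nme,[*s[k],*ce[k]])
im2=cv2.imread("pics/scene0.png");h2=cv2.cvtColor(im2,cv2.COLOR_BGR2HSV)
for nme,lo,hi in [("red",(0,120,60),(8,255,255)),("red2",(172,120,60),(180,255,255)),("blue",(105,90,30),(125,255,255))]:
    m=cv2.inRange(h2,lo,hi)
    m[:, :150]=0; m[:,250:]=0
    n,l,s,ce=cv2.connectedComponentsWithStats(m)
    for k in range(1,n):
        if s[k,4]>5: p(nme,[*s[k],*ce[k]])
E
```

```text
[174 174 181] [121 120 117] [181 187 187] [18 16 19] [141  53   6] [52 17  0]
[ 257  194   54   53 1569]
plate px [[255.6999969482422, 210.10000610351562], [292.79998779296875, 192.1999969482422], [310.70001220703125, 229.39999389648438], [273.6000061035156, 247.1999969482422]]
plate corners [[541.2, 66.2], [592.0, -33.9], [491.5, -83.9], [441.6, 15.4]]
centre [516.6, -9.0]
[111.8, 112.2, 112.2, 111.1]
post [273 232   7   9  46] [276.19565217 236.26086957] [470.03757544   7.9048644   75.        ]
red [361.0, 164.0, 9.0, 9.0, 38.0, 364.9, 167.8]
blue [392.0, 171.0, 10.0, 8.0, 48.0, 396.7, 175.0]
red [206.0, 235.0, 9.0, 15.0, 70.0, 210.6, 242.4]
blue [170.0, 240.0, 10.0, 14.0, 79.0, 175.2, 247.6]
```

```bash
python3 - <<'E'
from h import *
ct=viewer.calibration("top"); cs=viewer.calibration("scene")
U=lambda x,y,x0,y0,s:(x0+(x+.5)/s-.5,y0+(y+.5)/s-.5)
t=lambda x,y:U(x,y,245,130,4.8); s=lambda x,y:U(x,y,150,170,4.4); k=lambda x,y:U(x,y,120,130,6)
def p(n,v): print(n,np.round(v,1).tolist())
p("redtop",tri([("top",t(579,182),ct),("scene",s(265,294),cs)]))
p("bluetop",tri([("top",t(738,212),ct),("scene",s(105,316),cs)]))
# rod exit from block (z=60) 
p("red exit scene z60",onz("scene",s(286,428),60,cs)); p("blue exit",onz("scene",s(137,450),60,cs))
for n,x in [("L near",(472,262)),("R near",(722,302)),("R far",(742,205)),("Lfar",(500,155))]: p(n+" rack z60",onz("top",t(*x),60,ct))
p("strip ends z75",[onz("top",t(505,138),75,ct),onz("top",t(752,190),75,ct)])
p("cup rim z85",onz("top",t(197,371),85,ct)); p("cup rim scene",onz("scene",s(545,185),85,cs))
p("post top scene",onz("scene",s(541,90),75,cs))
# caddy scene corners z=20
for x in [(420,225),(557,318),(667,215)]: p("caddy scn z20",onz("scene",s(*x),20,cs))
# corner
hsv=cv2.cvtColor(cv2.imread("pics/top0.png"),cv2.COLOR_BGR2HSV)
p("vertex knob",onz("top",k(358,118),35,ct))
p("L inner base edge",[onz("top",k(140,310),0,ct),onz("top",k(345,178),0,ct)])
p("R inner top edge",[onz("top",k(503,378),35,ct),onz("top",k(362,165),35,ct)])
p("outer Ltop",[onz("top",k(110,288),35,ct),onz("top",k(335,135),35,ct)])
for n,x in [("shaker",(291,128)),("sauce",(227,118)),("bowl",(104,222)),("tin",(452,232))]: p(n,onz("top",x,40,ct))
E
```

```text
redtop [635.0, -202.0, 160.2]
bluetop [621.0, -280.8, 161.0]
red exit scene z60 [645.6, -205.5, 60.0]
blue exit [630.9, -284.4, 60.0]
L near rack z60 [610.1, -164.5, 60.0]
R near rack z60 [590.4, -300.6, 60.0]
R far rack z60 [644.2, -312.1, 60.0]
Lfar rack z60 [669.9, -179.7, 60.0]
strip ends z75 [[676.0, -179.9, 75.0], [649.7, -313.1, 75.0]]
cup rim z85 [545.0, -14.9, 85.0]
cup rim scene [548.1, -18.9, 85.0]
post top scene [461.6, 10.0, 75.0]
caddy scn z20 [494.6, -83.7, 20.0]
caddy scn z20 [595.6, -29.8, 20.0]
caddy scn z20 [542.4, 63.7, 20.0]
vertex knob [702.7, 278.0, 35.0]
L inner base edge [[618.2, 385.7, 0.0], [682.5, 292.6, 0.0]]
R inner top edge [[584.6, 207.3, 35.0], [681.0, 275.2, 35.0]]
outer Ltop [[622.5, 386.9, 35.0], [694.6, 288.1, 35.0]]
shaker [765.5, -25.9, 40.0]
sauce [790.8, 149.5, 40.0]
bowl [500.1, 469.2, 40.0]
tin [490.8, -455.1, 40.0]
```

Candidates in the top view:
- **Corner:** large blue (181,152), small blue (135,280) and pink (203,293). I choose the large blue one.
- **Probe:** red cap (365,168) and blue cap (397,175). I choose the red.
- **Caddy:** only one, at (284,220).

The crops confirm these choices. I'll move over the corner first for a close look.

Request:
drive_tool(
  rows=[
    [[0.5,-0.3,0,0,0,0.08],[1,-0.6,0,0,0,0.16],[1,-0.6,0,0,0,0.16]],
  ],
)

```text
time_s: 0.52
eef_pos: [326.6, 413.1, 403.8]
ee_rot: [-0.0, 0.096, 0.995, -0.001]
force: [-0.4, 0.1, 0.3]
grip_width: 1.003
```

Request:
drive_tool(
  rows=[
    [[0.6,-0.36,0,0,0,0],[1,-0.6,0,0,0,0]],
  ],
)

```text
time_s: 0.78
eef_pos: [427.1, 352.9, 403.8]
ee_rot: [-0.0, 0.096, 0.995, -0.001]
force: [-0.0, 1.3, -0.8]
grip_width: 1.006
```

Request:
drive_tool(
  rows=[
    [[0.6,-0.36,0,0,0,0],[1,-0.6,0,0,0,0]],
  ],
)

```text
time_s: 1.02
eef_pos: [528.2, 292.3, 403.7]
ee_rot: [-0.001, 0.096, 0.995, -0.001]
force: [0.1, 0.9, -1.1]
grip_width: 1.007
```

Request:
drive_tool(
  rows=[
    [[0.5,-0.4,0,0,0,0],[0.8,-0.7,0,0,0,0],[0.8,-0.7,0,0,0,0],[0.8,-0.7,0,0,0,0]],
  ],
)

```text
time_s: 1.52
eef_pos: [607.6, 223.4, 403.4]
ee_rot: [-0.001, 0.096, 0.995, -0.001]
force: [0.7, 0.5, 0.4]
grip_width: 1.0
```

```bash
python3 - <<'E'
from h import *
import json
s=ctrl.sense(); print(s['time_s'],s['eef_pos'],s['ee_rot'],s['force'])
c=viewer.calibration("wrist"); im=viewer.capture("wrist"); cv2.imwrite("pics/w1.png",im[:,:,::-1])
json.dump({k:np.array(v).tolist() for k,v in c.items()},open("w1.json","w"))
E
```

```text
1.525 [607.58444248 223.36013903 403.41918223] [-9.92956250e-04  9.59545263e-02  9.95385035e-01 -6.12961184e-04] [0.68057068 0.54688395 0.37818425]
```

View pics/w1.png

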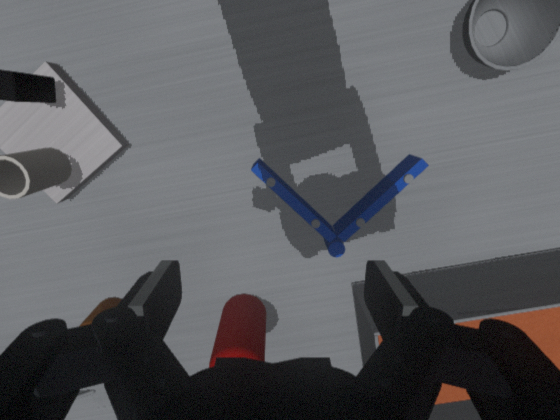

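Wrist view shows the large blue corner cleanly: vertex at about (335,235), arm ends at (258,165) and (420,163). The caddy is partly visible at left and the sauce bottle at (240,320).

```bash
python3 - <<'E'
from h import *
crop("pics/w1.png","pics/w1c.png",240,145,200,120,4)
E
```

```text
(no output)
```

View pics/w1c.png

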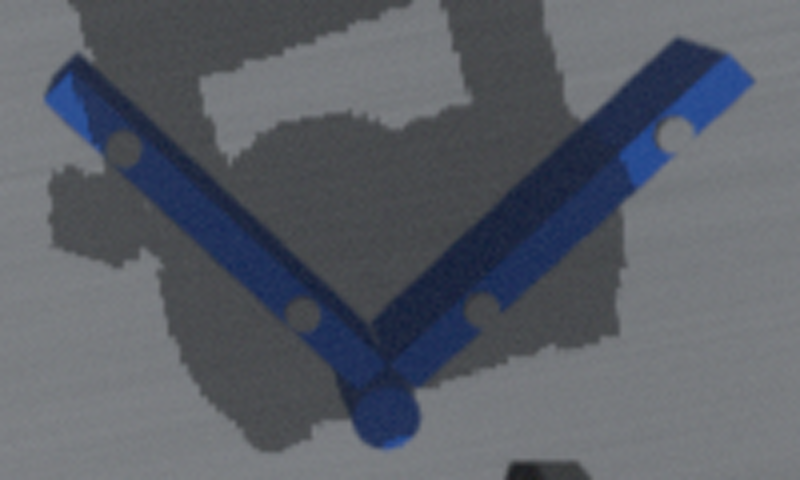

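```bash
python3 - <<'E'
from h import *
import json
c=json.load(open("w1.json"))
k=lambda x,y:(240+(x+.5)/4-.5,145+(y+.5)/4-.5)
for z,pts in [(0,[(80,53),(374,322),(678,37)]),(35,[(72,72),(388,360),(727,55)])]:
    P=[onz("wrist",k(*x),z,c)[:2] for x in pts]
    a=[np.degrees(np.arctan2(*(P[i]-P[1])[::-1])) for i in (0,2)]
    l=[np.linalg.norm(P[i]-P[1]) for i in (0,2)]
    print(z,np.round(P,1).tolist(),np.round(a,1),np.round(l,1), "xaxis yaw",np.mean(np.mod(a,360))-180)
E
```

```text
0 [[586.3, 211.3], [687.5, 285.4], [615.4, 385.8]] [-143.8  125.7] [125.5 123.6] xaxis yaw -9.051006197573628
35 [[586.0, 210.6], [685.6, 283.4], [615.2, 384.6]] [-143.9  124.8] [123.3 123.3] xaxis yaw -9.51237850241614
```

Request:
drive_tool(
  rows=[
    [[0.1,-0.5,0,0,0,0],[0.1,-1,0,0,0,0]],
  ],
)

```text
time_s: 1.82
eef_pos: [616.7, 124.3, 403.8]
ee_rot: [-0.001, 0.094, 0.996, -0.001]
force: [1.1, -0.4, 0.2]
grip_width: 1.001
```

Request:
drive_tool(
  rows=[
    [[0,-0.6,0,0,0,0],[0,-1,0,0,0,0]],
  ],
)

```text
time_s: 2.08
eef_pos: [616.0, 23.6, 404.3]
ee_rot: [-0.0, 0.094, 0.996, -0.001]
force: [1.1, 0.2, 0.8]
grip_width: 1.0
```

Request:
drive_tool(
  rows=[
    [[0,-0.6,0,0,0,0],[0,-1,0,0,0,0]],
  ],
)

```text
time_s: 2.33
eef_pos: [615.5, -77.0, 404.8]
ee_rot: [-0.0, 0.094, 0.996, -0.001]
force: [0.2, 0.5, -0.2]
grip_width: 1.004
```

Request:
drive_tool(
  rows=[
    [[0,-0.6,0,0,0,0],[0,-1,0,0,0,0],[0,-1,0,0,0,0],[0,-1,0,0,0,0]],
  ],
)

```text
time_s: 2.82
eef_pos: [615.6, -175.3, 405.0]
ee_rot: [-0.0, 0.093, 0.996, -0.0]
force: [-0.3, 0.2, 0.1]
grip_width: 0.998
```

```bash
python3 - <<'E'
from h import *
import json
s=ctrl.sense(); print(s['time_s'],s['eef_pos'],s['ee_rot'],s['force'])
c=viewer.calibration("wrist"); im=viewer.capture("wrist"); cv2.imwrite("pics/w2.png",im[:,:,::-1])
json.dump({k:np.array(v).tolist() for k,v in c.items()},open("w2.json","w"))
E
```

```text
2.825 [ 615.58317041 -175.32635142  405.02084013] [-1.50745028e-04  9.29198311e-02  9.95673487e-01 -4.35548456e-04] [-0.2701389   0.23083084  0.08635234]
```

View pics/w2.png

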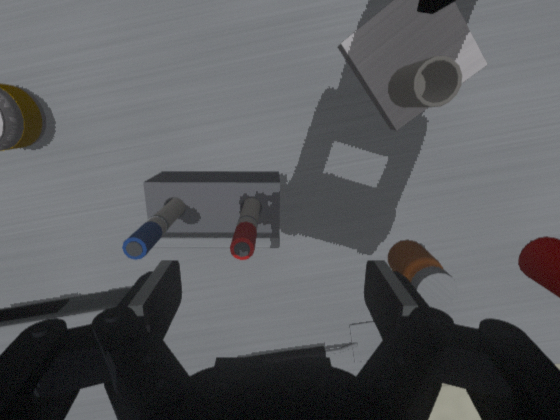

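Wrist view: rack block spans (145–280, 172–245), red cap top at (242,250) with its rod leaving the block at about (251,205), blue cap at (137,248), caddy cup at (438,80).

```bash
python3 - <<'E'
from h import *
crop("pics/w2.png","pics/w2c.png",120,160,180,110,4.4)
crop("pics/w2.png","pics/w2d.png",320,0,180,135,4.4)
E
```

```text
(no output)
```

View pics/w2c.png

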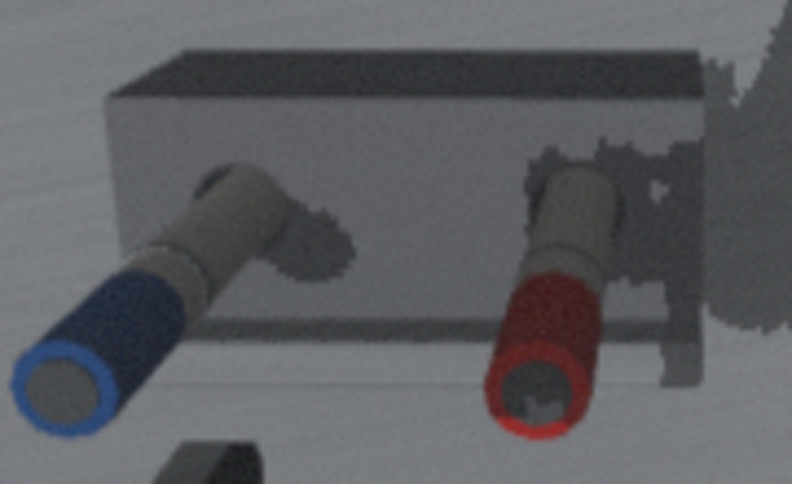

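View pics/w2d.png

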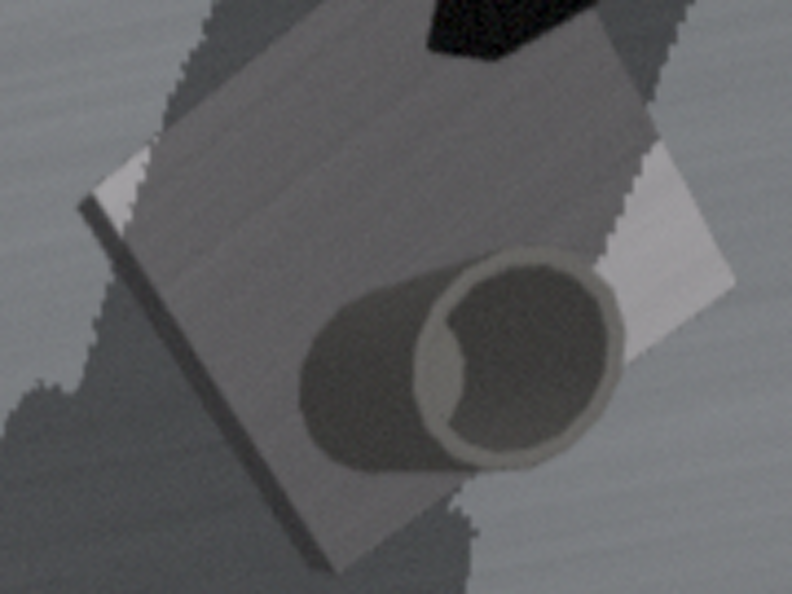

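```bash
python3 - <<'E'
from h import *
import json
cw=json.load(open("w2.json"));ct=viewer.calibration("top"); cs=viewer.calibration("scene")
t=lambda x,y:(245+(x+.5)/4.8-.5,130+(y+.5)/4.8-.5); s=lambda x,y:(150+(x+.5)/4.4-.5,170+(y+.5)/4.4-.5)
w=lambda x,y:(120+(x+.5)/4.4-.5,160+(y+.5)/4.4-.5); d=lambda x,y:(320+(x+.5)/4.4-.5,(y+.5)/4.4-.5)
def p(n,v): print(n,np.round(v,2).tolist())
for nm,T in [("red",[("top",t(579,182),ct),("scene",s(265,294),cs),("wrist",w(538,390),cw)]),("blue",[("top",t(738,212),ct),("scene",s(105,316),cs),("wrist",w(64,389),cw)])]:
    x=tri(T); p(nm+" top",x)
    for n,uv,c in T: p(" reproj err",proj(n,x,c)-np.array(uv)); p("  z160",onz(n,uv,160,c))
def pl(n,a,b,c): v=np.cross(ray(n,a,c)[1],ray(n,b,c)[1]); return v/np.linalg.norm(v)
n1=pl("wrist",w(538,395),w(581,195),cw); n2=pl("scene",s(265.5,294),s(286,428),cs)
a=np.cross(n1,n2);a/=np.linalg.norm(a);a*=np.sign(a[2]);p("red axis",a)
p("red exit wrist z60",onz("wrist",w(581,205),60,cw))
R=[onz("wrist",w(*x),60,cw) for x in [(107,98),(703,98),(703,320),(125,320)]]
p("rack top corners z60",R)
for x in [(80,200),(335,575),(735,282)]: p("caddy z20/0",[onz("wrist",d(*x),20,cw),onz("wrist",d(*x),0,cw)])
p("rim",onz("wrist",d(519,358),85,cw))
E
```

```text
red top [635.41, -202.16, 160.91]
 reproj err [0.15, -0.22]
  z160 [635.07, -201.99, 160.0]
 reproj err [-0.01, -0.05]
  z160 [634.78, -202.08, 160.0]
 reproj err [0.34, -0.7]
  z160 [636.33, -202.7, 160.0]
blue top [620.95, -280.89, 161.1]
 reproj err [0.4, 0.09]
  z160 [621.37, -280.26, 160.0]
 reproj err [0.3, -0.0]
  z160 [619.76, -281.52, 160.0]
 reproj err [0.44, 0.03]
  z160 [621.28, -281.82, 160.0]
red axis [-0.07, 0.03, 1.0]
red exit wrist z60 [634.94, -201.58, 60.0]
rack top corners z60 [[588.92, -304.84, 60.0], [614.62, -168.3, 60.0], [669.35, -178.26, 60.0], [643.2, -317.42, 60.0]]
caddy z20/0 [[494.22, -85.01, 20.0], [491.52, -80.71, 0.0]]
caddy z20/0 [[590.37, -33.0, 20.0], [593.09, -25.77, 0.0]]
caddy z20/0 [[540.23, 64.37, 20.0], [540.12, 77.09, 0.0]]
rim [546.66, -18.23, 85.0]
```

```bash
python3 - <<'E'
from h import *
import json
cw=json.load(open("w2.json"))
for P in [(635.4,-202.3,160),(635.4,-202.3,125),(635.4,-202.3,75),(640,-203,75)]:
    a=proj("scene",P); b=proj("wrist",P,cw)
    print(P,"scene crop",np.round((a-[150,170]+.5)*4.4-.5),"wrist crop",np.round((b-[120,160]+.5)*4.4-.5))
E
```

```text
(635.4, -202.3, 160) scene crop [265. 295.] wrist crop [539. 385.]
(635.4, -202.3, 125) scene crop [273. 338.] wrist crop [556. 308.]
(635.4, -202.3, 75) scene crop [284. 396.] wrist crop [574. 227.]
(640, -203, 75) scene crop [285. 402.] wrist crop [575. 246.]
```

Request:
drive_tool(
  rows=[
    [[0.1,-0.14,0,0,0,0],[0.2,-0.27,0,0,0,0],[0.2,-0.27,-0.2,0,0,0],[0.2,-0.27,-0.5,0,0,0],[0.2,-0.27,-0.6,0,0,0],[0.2,-0.27,-0.6,0,0,0]],
  ],
  fingers=0.35,
  force=40,
)

```text
time_s: 3.62
eef_pos: [635.8, -201.3, 345.3]
ee_rot: [-0.0, 0.092, 0.996, -0.0]
force: [0.6, 0.2, 1.3]
grip_width: 0.675
```

```bash
python3 - <<'E'
from h import *
import json
s=ctrl.sense(); print(s['time_s'],s['eef_pos'],s['ee_rot'],s['force'])
c=viewer.calibration("wrist"); im=viewer.capture("wrist"); cv2.imwrite("pics/w3.png",im[:,:,::-1])
R=c['extrinsics']
print(proj("wrist",(635.4,-202.3,160),c), proj("wrist",(s['eef_pos'][0],s['eef_pos'][1],160),c))
E
```

```text
3.625 [ 635.84194572 -201.25606154  345.31809215] [-2.18875510e-04  9.21331028e-02  9.95746591e-01 -4.11956807e-04] [0.60097703 0.20026859 1.28627101]
[270.60550276 251.975025  ] [272.6500475  252.38450659]
```

View pics/w3.png

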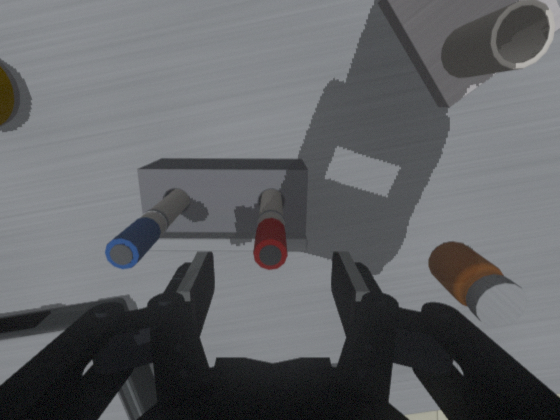

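Red cap top at (270,254), centred between the fingers (about 273), and the blue rod at (125,252) is clear of the left finger. Descending.

Request:
drive_tool(
  rows=[
    [[0.01,-0.01,-0.25,0,0,0],[0.01,-0.01,-0.5,0,0,0],[0.01,-0.01,-0.65,0,0,0],[0.01,-0.01,-0.73,0,0,0],[0.01,-0.01,-0.73,0,0,0],[0.01,-0.01,-0.73,0,0,0]],
  ],
)

```text
time_s: 4.42
eef_pos: [637.0, -202.6, 274.2]
ee_rot: [0.001, 0.092, 0.996, -0.001]
force: [-0.5, -0.6, 0.2]
grip_width: 0.674
```

Request:
drive_tool(
  rows=[
    [[0,0,0,0,0,0],[0,0,0,0,0,0],[0,0,0,0,0,0],[0,0,0,0,0,0],[0,0,0,0,0,0],[0,0,0,0,0,0],[0,0,0,0,0,0],[0,0,0,0,0,0]],
  ],
  fingers=-1,
  force=40,
)

```text
time_s: 5.42
eef_pos: [637.1, -202.6, 274.7]
ee_rot: [0.002, 0.092, 0.996, -0.001]
force: [-0.5, 0.3, 5.6]
grip_width: 0.198
```

Request:
drive_tool(
  rows=[
    [[0,0,0.15,0,0,0],[0,0,0.4,0,0,0],[0,0,0.7,0,0,0],[0,0,0.9,0,0,0],[0,0,0.9,0,0,0]],
  ],
)

```text
time_s: 6.05
eef_pos: [637.1, -202.5, 366.5]
ee_rot: [0.003, 0.092, 0.996, -0.002]
force: [0.5, 0.1, -1.3]
grip_width: 0.198
```

```bash
python3 - <<'E'
from h import *
s=ctrl.sense(); print(s['time_s'],s['eef_pos'],s['ee_rot'],s['force'],s['grip_width'])
a=viewer.capture("wrist"); b=viewer.capture("scene"); b=cv2.resize(b[120:330,100:380],(560,420))
cv2.imwrite("pics/w4.png",cv2.resize(np.vstack([a,b])[:,:,::-1],None,fx=.7,fy=.7))
cv2.imwrite("pics/s4.png",b[:,:,::-1])
E
```

```text
6.05 [ 637.10271449 -202.54892043  366.49818788] [ 0.00309402  0.09221255  0.99573296 -0.00177484] [ 0.51151833  0.09324872 -1.2538629 ] 0.19803147048301606
```

View pics/w4.png

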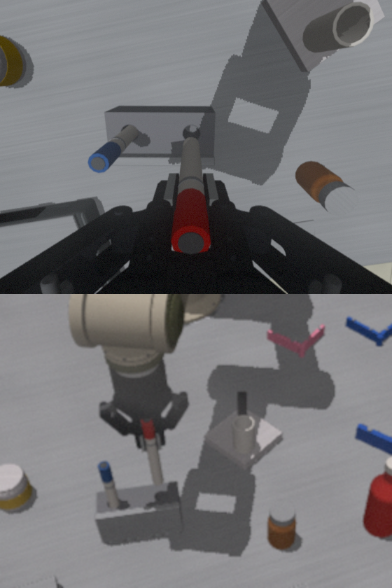

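```bash
python3 - <<'E'
from h import *
for z in (366.5-264.7,366.5-264.7+150): print(z,proj("wrist",(637.1,-202.5,z)),proj("scene",(637.1,-202.5,z)))
im=viewer.capture("wrist");cv2.imwrite("pics/w5.png",cv2.resize(im[150:380,200:350],None,fx=2.6,fy=2.6)[:,:,::-1])
im=viewer.capture("scene");cv2.imwrite("pics/s5.png",cv2.resize(im[200:290,160:260],None,fx=6,fy=6)[:,:,::-1])
E
```

```text
101.80000000000001 [273.12653627 208.11176777] [212.90036851 253.16608516]
251.8 [272.93021683 352.66700669] [204.66311774 209.15330397]
```

View pics/w5.png

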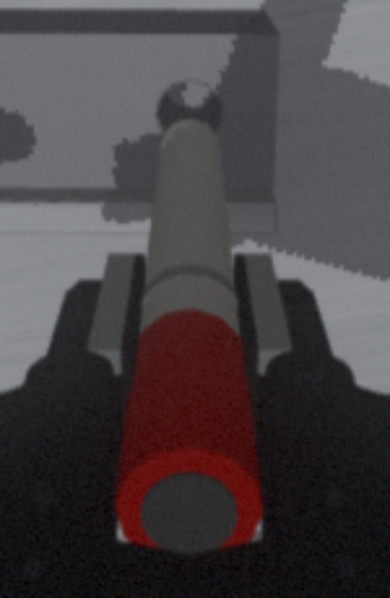

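View pics/s5.png

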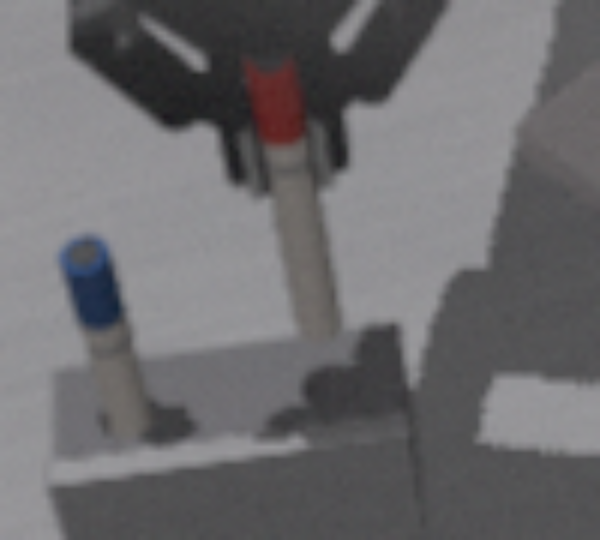

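Rod is held vertical (foot near the predicted (273,208), cap top near (273,347)), about 1.5 mm towards the robot from the TCP axis. Blue probe is untouched. Carrying it to the cup.

Request:
drive_tool(
  rows=[
    [[0,0,0.2,0,0,0],[-0.1,0.2,0.35,0,0,0],[-0.25,0.5,0.35,0,0,0],[-0.4,0.8,0.35,0,0,0],[-0.45,0.9,0.35,0,0,0]],
  ],
)

```text
time_s: 6.88
eef_pos: [591.6, -111.3, 398.0]
ee_rot: [0.0, 0.092, 0.996, -0.001]
force: [0.4, 0.1, 0.7]
grip_width: 0.198
```

Request:
drive_tool(
  rows=[
    [[-0.2,0.4,0,0,0,0],[-0.35,0.7,0,0,0,0],[-0.42,0.88,0,0,0,0],[-0.44,0.93,0,0,0,0],[-0.44,0.93,0,0,0,0],[-0.44,0.93,0,0,0,0]],
  ],
)

```text
time_s: 7.62
eef_pos: [548.0, -19.1, 397.8]
ee_rot: [0.0, 0.092, 0.996, -0.001]
force: [0.8, 0.6, -0.4]
grip_width: 0.195
```

```bash
python3 - <<'E'
from h import *
s=ctrl.sense(); print(s['time_s'],s['eef_pos'],s['ee_rot'],s['force'],s['grip_width'])
e=s['eef_pos']
for P in [(e[0]-1.5,e[1]+.2,e[2]-264.7),(547,-18.3,85),(547,-18.3,25)]: print(np.round(P,1),[np.round(proj(n,P),1) for n in("wrist","scene","top")])
im=viewer.capture("wrist");cv2.imwrite("pics/w6.png",im[:,:,::-1])
im=viewer.capture("scene");cv2.imwrite("pics/s6.png",cv2.resize(im[150:260,220:340],None,fx=5,fy=5)[:,:,::-1])
E
```

```text
7.625 [547.95341232 -19.11076046 397.79527325] [ 3.85417997e-05  9.20764530e-02  9.95751723e-01 -6.56407854e-04] [ 0.84355904  0.61040563 -0.41711956] 0.19483509560116777
[546.5 -18.9 133.1] [array([272.8, 205.8]), array([272.9, 198.2]), array([287.4, 204.4])]
[547.  -18.3  85. ] [array([273.6, 190.8]), array([273.5, 211.3]), array([287. , 206.1])]
[547.  -18.3  25. ] [array([273.5, 177.1]), array([273.9, 226.5]), array([286.8, 208.3])]
```

View pics/w6.png

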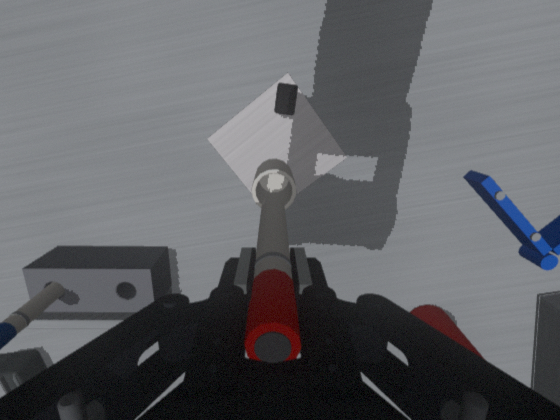

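View pics/s6.png

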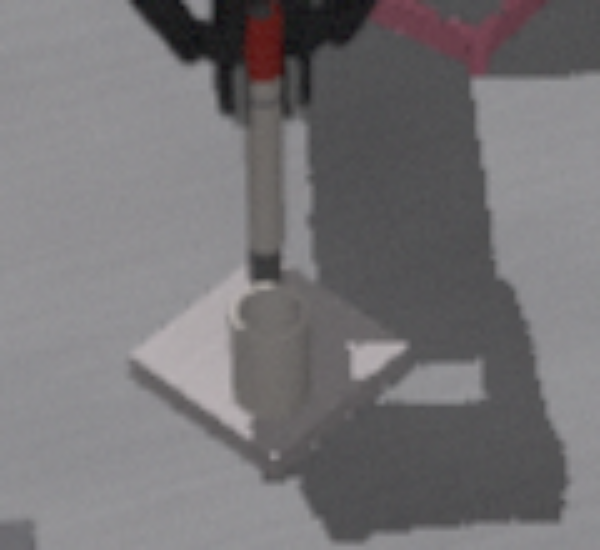

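Wrist view: cup rim centre at about (274,190), foot predicted over it. Scene: rim at (273.3,211.6) with the foot directly above. Lowering.

Request:
drive_tool(
  rows=[
    [[0.005,0.005,-0.25,0,0,0],[0.005,0.005,-0.5,0,0,0],[0.005,0.005,-0.75,0,0,0],[0.005,0.005,-0.93,0,0,0],[0.005,0.005,-1,0,0,0],[0.005,0.005,-1,0,0,0]],
  ],
)

```text
time_s: 8.48
eef_pos: [548.5, -18.7, 297.9]
ee_rot: [-0.0, 0.092, 0.996, -0.001]
force: [-0.3, -0.5, 0.2]
grip_width: 0.198
```

Request:
drive_tool(
  rows=[
    [[0,0,-0.02,0,0,0],[0,0,-0.04,0,0,0],[0,0,-0.06,0,0,0],[0,0,-0.06,0,0,0]],
  ],
)

```text
time_s: 8.98
eef_pos: [548.4, -18.6, 291.8]
ee_rot: [-0.0, 0.092, 0.996, -0.001]
force: [0.5, -0.3, -0.0]
grip_width: 0.198
```

Request:
drive_tool(
  rows=[
    [[0,0,-0.01,0,0,0],[0,0,-0.02,0,0,0],[0,0,-0.02,0,0,0]],
  ],
)

```text
time_s: 9.35
eef_pos: [548.4, -18.7, 289.8]
ee_rot: [-0.0, 0.092, 0.996, -0.001]
force: [0.2, -0.1, -0.1]
grip_width: 0.198
```

Request:
drive_tool(
  rows=[
    [[0,0,-0.01,0,0,0],[0,0,-0.02,0,0,0],[0,0,-0.02,0,0,0]],
  ],
)

```text
time_s: 9.72
eef_pos: [548.7, -18.7, 289.6]
ee_rot: [0.001, 0.092, 0.996, -0.001]
force: [-3.5, 0.9, 13.3]
grip_width: 0.199
```

Contact at 289.7 as expected. I'll relieve the push, then open.

Request:
drive_tool(
  rows=[
    [[0,0,0.002,0,0,0],[0,0,0.002,0,0,0]],
  ],
)

```text
time_s: 9.98
eef_pos: [548.7, -18.6, 289.7]
ee_rot: [0.001, 0.092, 0.996, -0.001]
force: [-0.4, 0.5, -1.4]
grip_width: 0.2
```

Request:
drive_tool(
  rows=[
    [[0,0,0,0,0,0],[0,0,0,0,0,0],[0,0,0,0,0,0],[0,0,0,0,0,0],[0,0,0,0,0,0],[0,0,0,0,0,0]],
  ],
  fingers=0.2,
)

```text
time_s: 10.72
eef_pos: [548.7, -18.7, 289.7]
ee_rot: [0.001, 0.092, 0.996, -0.001]
force: [0.3, -0.2, 0.7]
grip_width: 0.601
```

```bash
python3 - <<'E'
from h import *
s=ctrl.sense(); print(s['time_s'],s['eef_pos'],s['ee_rot'],s['force'],s['grip_width'])
a=viewer.capture("wrist");b=viewer.capture("scene");b=cv2.resize(b[130:260,200:340],None,fx=3.23,fy=3.23)
cv2.imwrite("pics/w7.png",np.hstack([cv2.resize(a,(400,300)),cv2.resize(b,(323,300))])[:,:,::-1])
E
```

```text
10.725 [548.71421596 -18.65544463 289.72254819] [ 1.16419516e-03  9.21125575e-02  9.95747605e-01 -7.92889673e-04] [ 0.26453568 -0.16510748  0.69038096] 0.6011864380158645
```

View pics/w7.png

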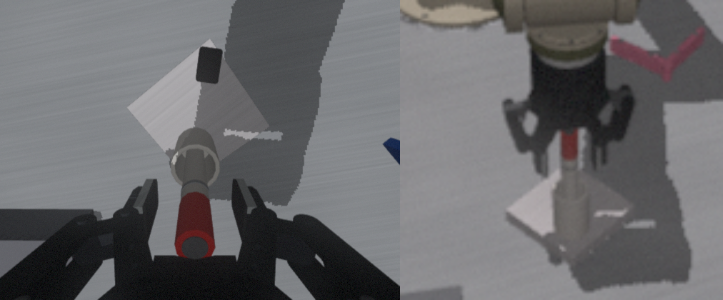

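Released and upright in the cup. Retreating straight up, then towards the post.

Request:
drive_tool(
  rows=[
    [[0,0,0.1,0,0,0],[0,0,0.35,0,0,0],[0,0,0.7,0,0,0],[0,0,1,0,0,0],[0,0,1,0,0,0]],
  ],
)

```text
time_s: 11.45
eef_pos: [548.7, -18.6, 392.5]
ee_rot: [0.004, 0.092, 0.996, -0.001]
force: [-1.1, 0.6, -1.0]
grip_width: 0.598
```

Request:
drive_tool(
  rows=[
    [[-0.3,0.1,0,0,0,-0.04],[-0.6,0.2,0,0,0,-0.085],[-0.8,0.25,0,0,0,-0.085],[-0.8,0.25,0,0,0,-0.085],[-0.8,0.25,0,0,0,-0.085]],
  ],
)

```text
time_s: 12.08
eef_pos: [469.2, 6.2, 392.4]
ee_rot: [0.004, 0.158, 0.987, -0.001]
force: [0.1, -0.3, -0.4]
grip_width: 0.599
```

```bash
python3 - <<'E'
from h import *
import json
s=ctrl.sense(); print(s['time_s'],s['eef_pos'],s['ee_rot'],s['force'],s['grip_width'])
c=viewer.calibration("wrist");json.dump({k:np.array(v).tolist() for k,v in c.items()},open("w8.json","w"))
a=viewer.capture("wrist");cv2.imwrite("pics/w8.png",a[:,:,::-1])
a=viewer.capture("top");cv2.imwrite("pics/t8.png",a[:,:,::-1])
a=viewer.capture("scene");cv2.imwrite("pics/s8.png",a[:,:,::-1])
crop("pics/s8.png","pics/s8c.png",220,130,120,110,5)
E
```

```text
12.075 [469.24096213   6.16996612 392.40828961] [ 0.00367188  0.15836025  0.98737352 -0.00144043] [ 0.0500941  -0.29053537 -0.41904136] 0.5986835232081552
```

View pics/w8.png

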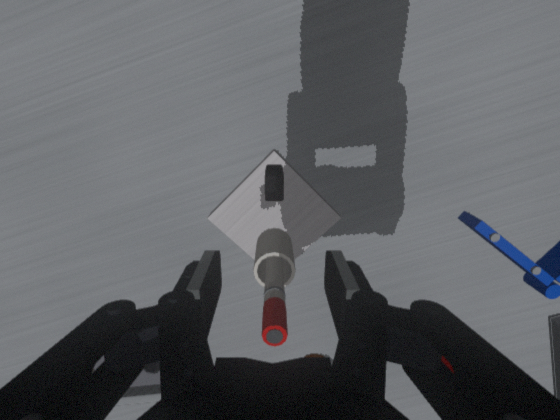

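View pics/s8c.png

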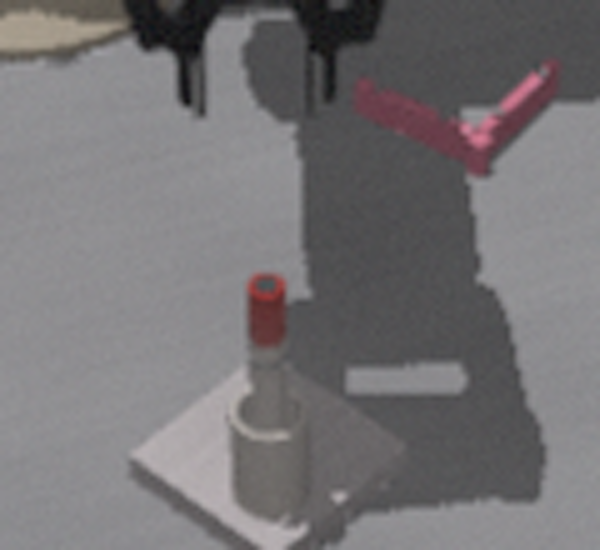

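Probe stands upright in the cup (scene crop cap at (267,285)). In the wrist view the plate corners are near (274,150), (208,218) and (341,218), and the post is at (274,182).

```bash
python3 - <<'E'
from h import *
import json
cw=json.load(open("w8.json"))
im=cv2.imread("pics/w8.png"); 
crop("pics/w8.png","pics/w8c.png",200,140,150,112,5)
E
```

```text
(no output)
```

View pics/w8c.png

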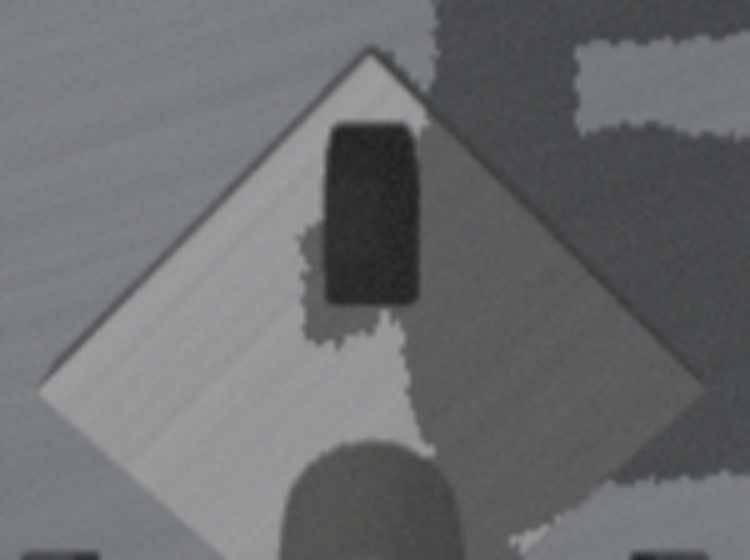

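```bash
python3 - <<'E'
from h import *
import json
cw=json.load(open("w8.json"))
w=lambda x,y:(200+(x+.5)/5-.5,140+(y+.5)/5-.5)
B,L,R=[onz("wrist",w(*x),20,cw)[:2] for x in [(370,52),(40,390),(703,390)]]
print(np.round([B,L,R],1).tolist(), np.linalg.norm(B-L),np.linalg.norm(B-R),np.linalg.norm(L-R))
cen=(L+R)/2; v=cen-B; yv=L-R
print("c",cen,"yaw diag",np.degrees(np.arctan2(v[1],v[0])), "yaw from LR", np.degrees(np.arctan2(R[1]-L[1],R[0]-L[0]))+90)
print("post far edge",onz("wrist",w(371,303),75,cw), "post L/R far", onz("wrist",w(326,303),75,cw),onz("wrist",w(417,303),75,cw))
E
```

```text
[[442.6, 15.6], [492.5, -81.1], [540.3, 64.4]] 108.81584215770475 109.27272159738047 153.15912790307428
c [516.40032699  -8.35162331] yaw diag -17.950840491619115 yaw from LR 161.80907676262785
post far edge [480.65181369   3.19916793  75.        ] post L/R far [477.97517935  -4.94222778  75.        ] [483.38753822  11.52029549  75.        ]
```

Request:
drive_tool(
  rows=[
    [[-0.005,0.01,-0.2,0,0,0],[-0.005,0.01,-0.45,0,0,0],[-0.005,0.01,-0.7,0,0,0],[-0.005,0.01,-0.9,0,0,0],[-0.005,0.01,-1,0,0,0],[-0.005,0.01,-1,0,0,0]],
  ],
)

```text
time_s: 12.98
eef_pos: [468.9, 7.1, 292.0]
ee_rot: [0.003, 0.158, 0.987, -0.001]
force: [-0.8, -0.2, 0.1]
grip_width: 0.6
```

```bash
python3 - <<'E'
from h import *
s=ctrl.sense(); print(s['time_s'],s['eef_pos'],s['ee_rot'],s['force'],s['grip_width'])
a=viewer.capture("wrist");b=viewer.capture("scene");b=cv2.resize(b[110:240,200:340],None,fx=3.23,fy=3.23)
cv2.imwrite("pics/w9.png",np.hstack([cv2.resize(a,(400,300)),cv2.resize(b,(323,300))])[:,:,::-1])
E
```

```text
12.975 [468.94712712   7.07576576 291.99757039] [ 0.00299974  0.15842218  0.98736593 -0.00139325] [-0.75364695 -0.17811307  0.13688394] 0.599656812375323
```

View pics/w9.png

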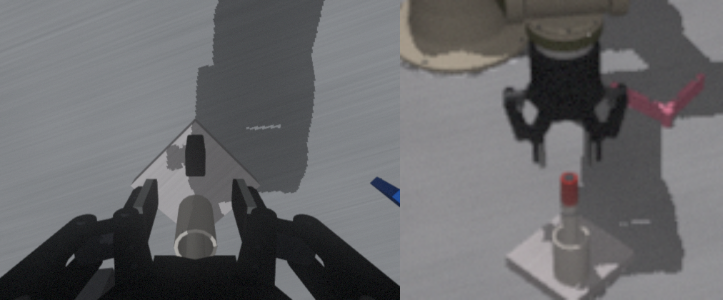

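Request:
drive_tool(
  rows=[
    [[0,0,-0.2,0,0,0],[0,0,-0.4,0,0,0],[0,0,-0.6,0,0,0],[0,0,-0.78,0,0,0],[0,0,-0.9,0,0,0],[0,0,-0.9,0,0,0]],
  ],
)

```text
time_s: 13.82
eef_pos: [469.1, 7.1, 202.8]
ee_rot: [0.004, 0.158, 0.987, -0.001]
force: [0.9, 1.5, 0.3]
grip_width: 0.598
```

```bash
python3 - <<'E'
from h import *
s=ctrl.sense(); print(s['time_s'],s['eef_pos'],s['ee_rot'],s['force'],s['grip_width'])
a=viewer.capture("wrist");b=viewer.capture("scene");b=cv2.resize(b[110:240,200:340],None,fx=3.23,fy=3.23)
cv2.imwrite("pics/w10.png",np.hstack([cv2.resize(a,(400,300)),cv2.resize(b,(323,300))])[:,:,::-1])
E
```

```text
13.825 [469.10561001   7.0632976  202.77299477] [ 0.00371047  0.15840113  0.98736681 -0.00144792] [0.92224474 1.46310482 0.33790171] 0.5981539005538862
```

View pics/w10.png

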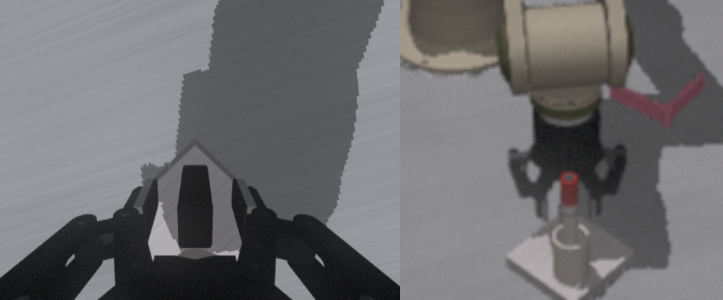

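Post is centred between the pads, probe upright and clear. Closing on it.

Request:
drive_tool(
  rows=[
    [[0,0,0,0,0,0],[0,0,0,0,0,0],[0,0,0,0,0,0],[0,0,0,0,0,0],[0,0,0,0,0,0],[0,0,0,0,0,0],[0,0,0,0,0,0]],
  ],
  fingers=-1,
  force=100,
)

```text
time_s: 14.8
eef_pos: [469.5, 7.0, 204.2]
ee_rot: [0.005, 0.158, 0.987, -0.002]
force: [-2.2, -0.1, 6.1]
grip_width: 0.201
```

```bash
python3 - <<'E'
from h import *
s=ctrl.sense(); print(s['time_s'],s['eef_pos'],s['ee_rot'],s['force'],s['wrist_torque'],s['grip_width'])
a=viewer.capture("top");cv2.imwrite("pics/t11.png",a[:,:,::-1])
E
```

```text
14.8 [469.54316825   7.03411422 204.22383824] [ 0.00519196  0.15836063  0.98736654 -0.00150387] [-2.15987146 -0.13290497  6.07719985] [0.25428626 0.1427007  0.03251145] 0.2010837564742443
```

Request:
drive_tool(
  rows=[
    [[-0.01,0.03,0,0,0,0.005],[-0.03,0.09,0,0,0,0.015],[-0.06,0.18,0,0,0,0.03],[-0.09,0.28,0,0,0,0.045],[-0.13,0.39,0,0,0,0.06],[-0.17,0.51,0,0,0,0.075],[-0.21,0.63,0,0,0,0.09],[-0.25,0.75,0,0,0,0.098],[-0.28,0.83,0,0,0,0.098],[-0.29,0.86,0,0,0,0.098]],
  ],
)

```text
time_s: 16.1
eef_pos: [440.4, 93.5, 204.2]
ee_rot: [0.005, 0.082, 0.997, -0.001]
force: [0.2, -0.9, -0.7]
grip_width: 0.201
```

```bash
python3 - <<'E'
from h import *
s=ctrl.sense(); print(s['time_s'],s['eef_pos'],s['ee_rot'],s['force'],s['wrist_torque'],s['grip_width'])
a=viewer.capture("scene");b=viewer.capture("top")
cv2.imwrite("pics/s12.png",np.hstack([a[80:300,180:460],b[120:340,80:360]])[:,:,::-1])
E
```

```text
16.1 [440.36764809  93.52943549 204.22603252] [ 0.00529732  0.08174692  0.99663843 -0.00110797] [ 0.22659698 -0.92682563 -0.70054847] [-0.02145258  0.00414511 -0.07107707] 0.20129158564367972
```

View pics/s12.png

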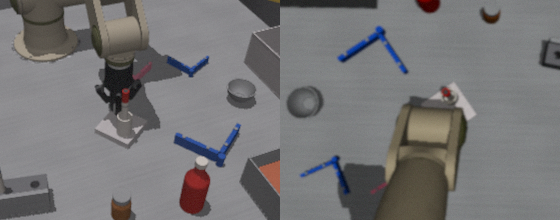

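Caddy follows, probe upright, forces small. Continuing around the fence end.

Request:
drive_tool(
  rows=[
    [[-0.01,0.03,0,0,0,0],[-0.04,0.11,0,0,0,0],[-0.08,0.21,0,0,0,0],[-0.12,0.32,0,0,0,0],[-0.16,0.43,0,0,0,0],[-0.2,0.54,0,0,0,0],[-0.23,0.65,0,0,0,0],[-0.26,0.75,0,0,0,0],[-0.27,0.81,0,0,0,0],[-0.27,0.84,0,0,0,0]],
  ],
)

```text
time_s: 17.45
eef_pos: [413.4, 177.6, 204.2]
ee_rot: [0.005, 0.082, 0.997, -0.001]
force: [-0.9, -1.1, 1.0]
grip_width: 0.202
```

Request:
drive_tool(
  rows=[
    [[0,0.03,0,0,0,0],[0,0.11,0,0,0,0],[0.01,0.22,0,0,0,0],[0.02,0.33,0,0,0,0],[0.03,0.44,0,0,0,0],[0.04,0.55,0,0,0,0],[0.05,0.65,0,0,0,0],[0.06,0.73,0,0,0,0],[0.06,0.78,0,0,0,0],[0.06,0.8,0,0,0,0]],
  ],
)

```text
time_s: 18.7
eef_pos: [419.4, 257.8, 204.2]
ee_rot: [0.005, 0.082, 0.997, -0.001]
force: [0.4, -1.9, 2.4]
grip_width: 0.198
```

```bash
python3 - <<'E'
from h import *
s=ctrl.sense(); print(s['time_s'],s['eef_pos'],s['ee_rot'],s['force'],s['wrist_torque'],s['grip_width'])
a=viewer.capture("scene")
cv2.imwrite("pics/s13.png",cv2.resize(a[90:270,250:450],None,fx=3,fy=3)[:,:,::-1])
E
```

```text
18.7 [419.40730491 257.83803385 204.23997907] [ 0.00517434  0.08161918  0.99664965 -0.00100878] [ 0.40549043 -1.89123422  2.41018959] [-0.07890401  0.01294122 -0.08108537] 0.19798944758578266
```

View pics/s13.png

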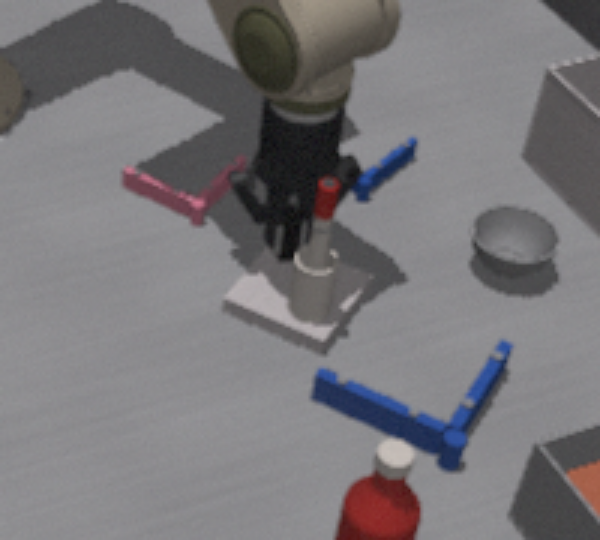

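Request:
drive_tool(
  rows=[
    [[0,0.03,0,0,0,0],[0.03,0.11,0,0,0,0],[0.06,0.22,0,0,0,0],[0.09,0.33,0,0,0,0],[0.12,0.44,0,0,0,0],[0.15,0.55,0,0,0,0],[0.17,0.63,0,0,0,0],[0.18,0.67,0,0,0,0],[0.18,0.68,0,0,0,0],[0.18,0.68,0,0,0,0]],
  ],
)

```text
time_s: 20.0
eef_pos: [437.4, 325.9, 204.3]
ee_rot: [0.005, 0.082, 0.997, -0.001]
force: [1.5, 0.5, 0.8]
grip_width: 0.198
```

```bash
python3 - <<'E'
from h import *
import json
s=ctrl.sense(); print(s['time_s'],s['eef_pos'],s['ee_rot'],s['force'],s['wrist_torque'],s['grip_width'])
a=viewer.capture("scene");b=viewer.capture("top");cv2.imwrite("pics/s14.png",a[:,:,::-1]);cv2.imwrite("pics/t14.png",b[:,:,::-1])
crop("pics/s14.png","pics/s14c.png",300,130,160,120,5);crop("pics/t14.png","pics/t14c.png",100,130,150,110,5)
E
```

```text
20.0 [437.42404324 325.91130018 204.25044698] [ 5.34837412e-03  8.16891086e-02  9.96643281e-01 -6.74112695e-04] [1.52352034 0.53909429 0.76695918] [ 0.13369022 -0.11567936  0.07706739] 0.19829566125200035
```

View pics/s14c.png

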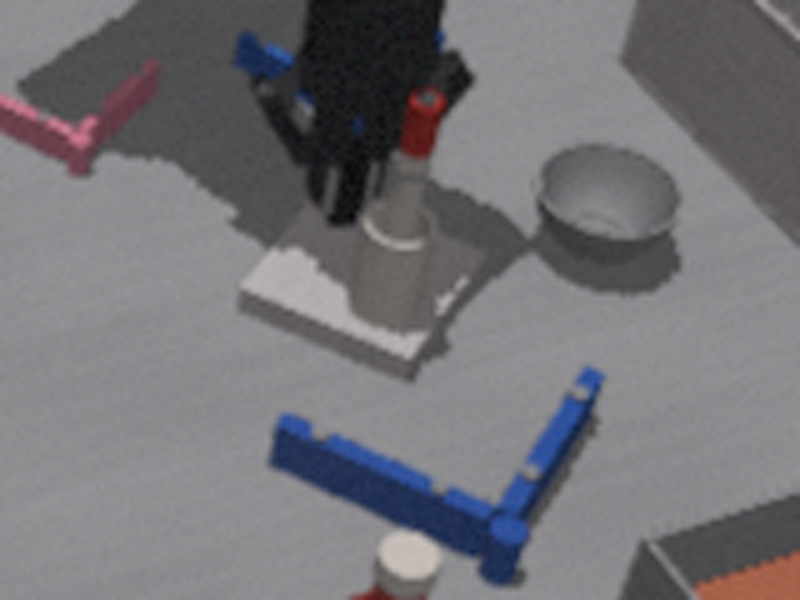

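View pics/t14c.png

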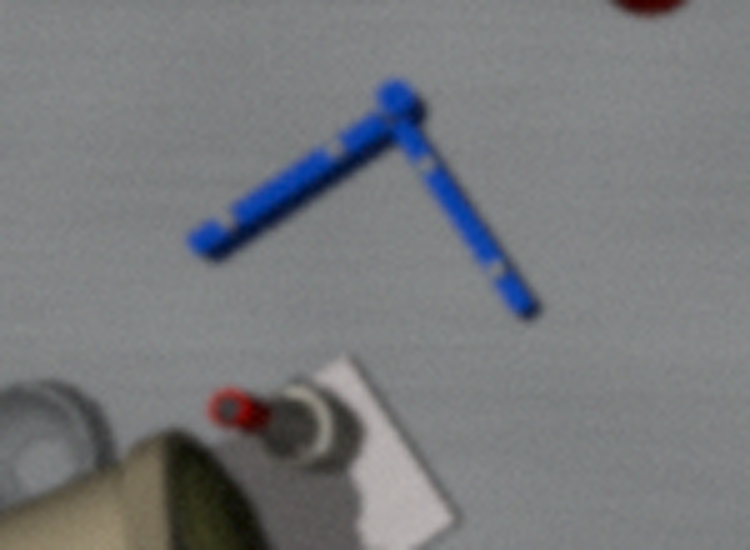

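```bash
python3 - <<'E'
from h import *
P0=np.array([437.4-.3,325.9,0]); th=np.radians(-9.4); a=np.array([np.cos(th),np.sin(th),0]); b=np.array([-a[1],a[0],0])
for n,P in [("nose z20",P0+128*a+[0,0,20]),("rcorner z20",P0+50*a-78*b+[0,0,20]),("rim",P0+82*a+[0,0,85]),("cap",P0+82*a+[0,0,175])]:
    print(n,np.round(P,1),"top crop",np.round((proj("top",P)-[100,130]+.5)*5-.5),"scene crop",np.round((proj("scene",P)-[300,130]+.5)*5-.5))
t=lambda x,y:(100+(x+.5)/5-.5,130+(y+.5)/5-.5); s=lambda x,y:(300+(x+.5)/5-.5,130+(y+.5)/5-.5)
print("cap tri",tri([("top",t(228,407),None),("scene",s(429,100),None)]))
N=[onz("top",t(*x),20)[:2] for x in [(348,355),(458,520)]]; v=N[0]-N[1]; print("nose, rcorner",N,"edge yaw-45",np.degrees(np.arctan2(v[1],v[0]))-45)
N=[onz("scene",s(*x),20)[:2] for x in [(410,358),(240,292)]]; v=N[0]-N[1]; print("scene nose, rcorner",N,np.degrees(np.arctan2(v[1],v[0]))-45)
F=[onz("top",t(*x),35)[:2] for x in [(392,125),(517,315)]]; v=F[0]-F[1]; print("fence R edge",F,np.degrees(np.arctan2(v[1],v[0]))-45)
E
```

```text
nose z20 [563.4 305.   20. ] top crop [345. 354.] scene crop [411. 358.]
rcorner z20 [473.7 240.8  20. ] top crop [455. 521.] scene crop [239. 285.]
rim [518.  312.5  85. ] top crop [289. 427.] scene crop [401. 220.]
cap [518.  312.5 175. ] top crop [226. 413.] scene crop [427.  95.]
cap tri [520.83352251 312.23671692 174.07133514]
nose, rcorner [array([562.84135792, 303.26311249]), array([474.03874309, 239.22596294])] edge yaw-45 -9.203954277888002
scene nose, rcorner [array([563.40564331, 304.38545092]), array([479.39769867, 238.32471451])] -6.819800691817903
fence R edge [array([687.7576424 , 280.73480416]), array([584.5520598, 208.3863314])] -9.969038312606664
```

Probe is essentially vertical (triangulated cap at (521,312,174) against a predicted (518,312.5,175)). Caddy yaw is about -9.3° and the corner about -9.5°. Sliding in along the corner axis.

Request:
drive_tool(
  rows=[
    [[0.03,-0.005,0,0,0,0],[0.1,-0.016,0,0,0,0],[0.2,-0.033,0,0,0,0],[0.31,-0.051,0,0,0,0],[0.42,-0.069,0,0,0,0],[0.53,-0.087,0,0,0,0],[0.64,-0.105,0,0,0,0],[0.73,-0.12,0,0,0,0],[0.78,-0.128,0,0,0,0],[0.79,-0.13,0,0,0,0]],
  ],
)

```text
time_s: 21.35
eef_pos: [516.6, 312.8, 204.3]
ee_rot: [0.005, 0.082, 0.997, -0.001]
force: [-2.3, -0.2, 4.1]
grip_width: 0.199
```

Request:
drive_tool(
  rows=[
    [[0.02,-0.003,0,0,0,0],[0.07,-0.011,0,0,0,0],[0.13,-0.021,0,0,0,0],[0.19,-0.031,0,0,0,0],[0.25,-0.041,0,0,0,0],[0.29,-0.048,0,0,0,0],[0.31,-0.051,0,0,0,0],[0.31,-0.051,0,0,0,0]],
  ],
)

```text
time_s: 22.35
eef_pos: [547.9, 307.6, 204.3]
ee_rot: [0.006, 0.082, 0.997, -0.001]
force: [1.0, -0.6, 1.5]
grip_width: 0.202
```

```bash
python3 - <<'E'
from h import *
s=ctrl.sense(); print(s['time_s'],s['eef_pos'],s['ee_rot'],s['force'],s['wrist_torque'],s['grip_width'])
a=viewer.capture("scene");b=viewer.capture("top");cv2.imwrite("pics/s15.png",a[:,:,::-1]);cv2.imwrite("pics/t15.png",b[:,:,::-1])
crop("pics/s15.png","pics/s15c.png",320,150,120,110,5);crop("pics/t15.png","pics/t15c.png",120,130,120,100,6)
E
```

```text
22.35 [547.86974992 307.61157454 204.27655441] [ 5.80454879e-03  8.17666653e-02  9.96634364e-01 -6.80889907e-04] [ 1.04442531 -0.55645195  1.52014148] [-0.06919412 -0.12634768 -0.04004577] 0.20169550658393742
```

View pics/s15c.png

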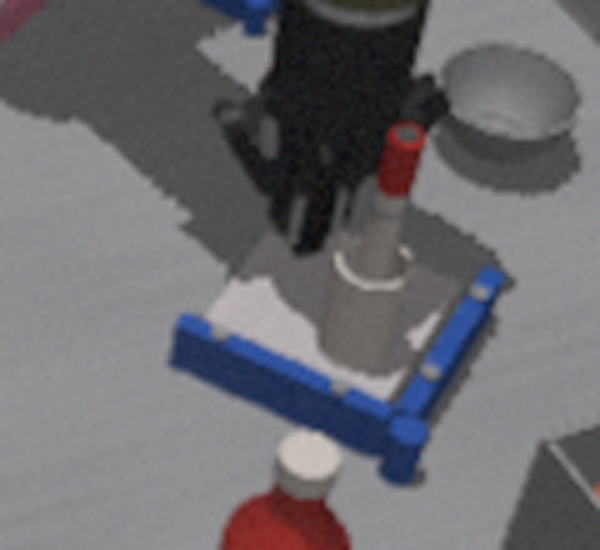

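View pics/t15c.png

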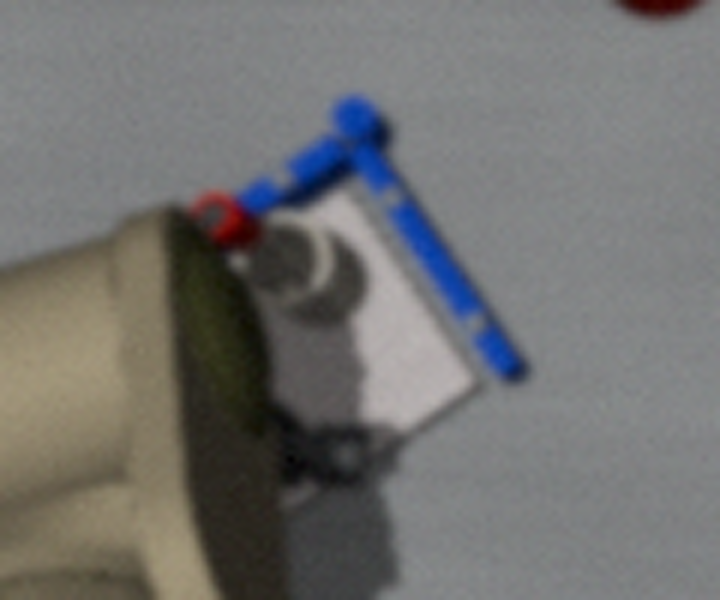

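Both views show the caddy square to the fences, a roughly 13 mm gap left, and the probe upright. Creeping in.

Request:
drive_tool(
  rows=[
    [[0.01,-0.002,0,0,0,0],[0.02,-0.003,0,0,0,0],[0.03,-0.005,0,0,0,0],[0.045,-0.007,0,0,0,0],[0.06,-0.01,0,0,0,0],[0.07,-0.011,0,0,0,0],[0.08,-0.013,0,0,0,0],[0.08,-0.013,0,0,0,0]],
  ],
)

```text
time_s: 23.45
eef_pos: [555.9, 306.3, 204.3]
ee_rot: [0.006, 0.082, 0.997, -0.001]
force: [-0.0, 0.6, 2.8]
grip_width: 0.196
```

Request:
drive_tool(
  rows=[
    [[0.01,-0.002,0,0,0,0],[0.02,-0.003,0,0,0,0],[0.025,-0.004,0,0,0,0],[0.025,-0.004,0,0,0,0]],
  ],
)

```text
time_s: 23.95
eef_pos: [558.5, 305.9, 204.3]
ee_rot: [0.006, 0.082, 0.997, -0.001]
force: [-1.3, 0.9, 3.7]
grip_width: 0.198
```

Request:
drive_tool(
  rows=[
    [[0.005,-0.001,0,0,0,0],[0.01,-0.002,0,0,0,0],[0.015,-0.002,0,0,0,0],[0.015,-0.002,0,0,0,0]],
  ],
)

```text
time_s: 24.45
eef_pos: [559.9, 305.7, 204.3]
ee_rot: [0.006, 0.082, 0.997, -0.001]
force: [-4.2, 0.2, 4.7]
grip_width: 0.194
```

Request:
drive_tool(
  rows=[
    [[0.005,-0.001,0,0,0,0],[0.01,-0.002,0,0,0,0],[0.01,-0.002,0,0,0,0]],
  ],
)

```text
time_s: 24.82
eef_pos: [560.5, 305.4, 204.2]
ee_rot: [0.005, 0.082, 0.997, -0.001]
force: [-7.1, -1.4, 7.1]
grip_width: 0.198
```

Request:
drive_tool(
  rows=[
    [[0.01,-0.003,0,0,0,0],[0.018,-0.006,0,0,0,0],[0.018,-0.006,0,0,0,0],[0.018,-0.006,0,0,0,0]],
  ],
)

```text
time_s: 25.32
eef_pos: [561.6, 304.7, 204.3]
ee_rot: [0.003, 0.082, 0.997, -0.002]
force: [-11.0, -3.4, 9.3]
grip_width: 0.195
```

```bash
cat > st.py <<'E'
from h import *
s=ctrl.sense(); f=s['force'];th=np.radians(-9.5);a=np.array([np.cos(th),np.sin(th)]);b=np.array([-a[1],a[0]])
q=s['ee_rot'];yaw=np.degrees(2*np.arctan2(q[2],q[1]))-180
fx,fy=f[:2]@a,f[:2]@b
print("t",round(s['time_s'],2),"pos",np.round(s['eef_pos'],2),"q",np.round(q,4),"yaw",round(yaw,2),"f",np.round(f,1),"fx' fy'",round(fx,1),round(fy,1),"NL NR",round((-fx-fy)/2**.5,1),round((-fx+fy)/2**.5,1),"tq",np.round(s['wrist_torque'],2),"grip",round(s['grip_width'],3))
E
python3 st.py
```

```text
t 25.32 pos [561.64 304.71 204.26] q [ 0.0034  0.0821  0.9966 -0.0016] yaw -9.42 f [-11.   -3.4   9.3] fx' fy' -10.3 -5.2 NL NR 10.9 3.6 tq [-0.28  1.41 -0.34] grip 0.195
```

Request:
drive_tool(
  rows=[
    [[0.01,-0.007,0,0,0,0],[0.016,-0.014,0,0,0,0],[0.016,-0.014,0,0,0,0],[0.016,-0.014,0,0,0,0]],
  ],
)

```text
time_s: 25.82
eef_pos: [562.2, 304.3, 204.3]
ee_rot: [0.002, 0.082, 0.997, -0.001]
force: [-12.6, 4.4, 8.0]
grip_width: 0.197
```

```bash
python3 st.py; python3 - <<'E'
from h import *
a=viewer.capture("scene");b=viewer.capture("top");cv2.imwrite("pics/s16.png",a[:,:,::-1]);cv2.imwrite("pics/t16.png",b[:,:,::-1])
crop("pics/s16.png","pics/s16c.png",320,150,120,100,6);crop("pics/t16.png","pics/t16c.png",120,130,120,100,6)
E
```

```text
t 25.82 pos [562.17 304.34 204.33] q [ 0.002   0.082   0.9966 -0.001 ] yaw -9.41 f [-12.6   4.4   8. ] fx' fy' -13.2 2.3 NL NR 7.7 10.9 tq [ 0.82  1.34 -0.23] grip 0.197
```

View pics/s16c.png

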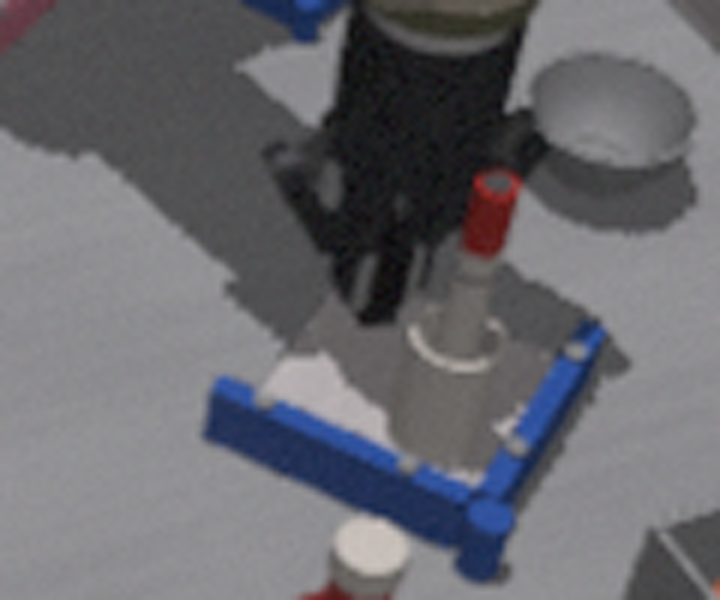

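View pics/t16c.png

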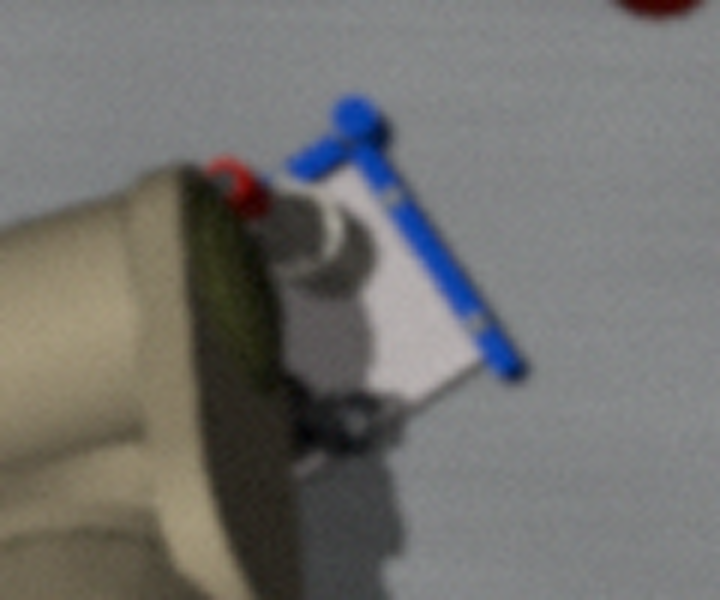

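Caddy looks flush on both fences and the forces show both bearing (NL 7.7, NR 10.9 N). Now the firm press.

Request:
drive_tool(
  rows=[
    [[0.01,-0.005,-0.001,0,0,0],[0.02,-0.01,-0.002,0,0,0],[0.02,-0.01,-0.002,0,0,0],[0.02,-0.01,-0.002,0,0,0],[0.02,-0.01,-0.002,0,0,0]],
  ],
)

```text
time_s: 26.55
eef_pos: [562.8, 304.3, 204.3]
ee_rot: [-0.0, 0.082, 0.997, -0.001]
force: [-16.9, 2.2, 12.1]
grip_width: 0.198
```

```bash
python3 st.py
```

```text
t 26.55 pos [562.8  304.27 204.34] q [-1.000e-04  8.180e-02  9.966e-01 -9.000e-04] yaw -9.39 f [-16.9   2.2  12.1] fx' fy' -17.0 -0.6 NL NR 12.5 11.6 tq [ 0.4   1.66 -0.32] grip 0.198
```

```bash
python3 - <<'E'
from h import *
for n in ("scene","top","wrist"):
    a=viewer.capture(n);cv2.imwrite(f"pics/{n}17.png",a[:,:,::-1])
crop("pics/scene17.png","pics/s17c.png",330,160,100,90,7)
P=np.array([562.8,304.3,0]); P[:2]-=[0,0]
crop("pics/wrist17.png","pics/w17c.png",0,0,560,420,1)
E
python3 st.py
```

```text
t 26.7 pos [562.79 304.27 204.34] q [-1.000e-04  8.190e-02  9.966e-01 -9.000e-04] yaw -9.39 f [-18.3   2.7  12.2] fx' fy' -18.5 -0.4 NL NR 13.3 12.8 tq [ 0.44  1.72 -0.33] grip 0.198
```

View pics/s17c.png

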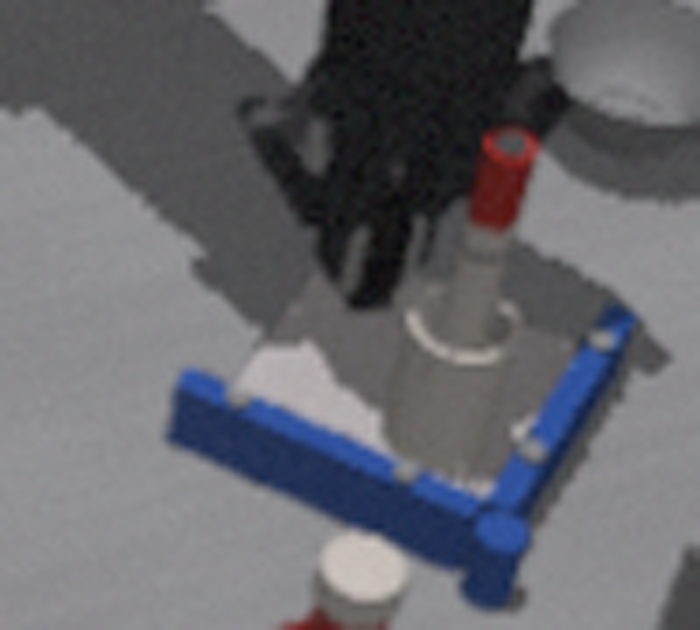

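View pics/scene17.png

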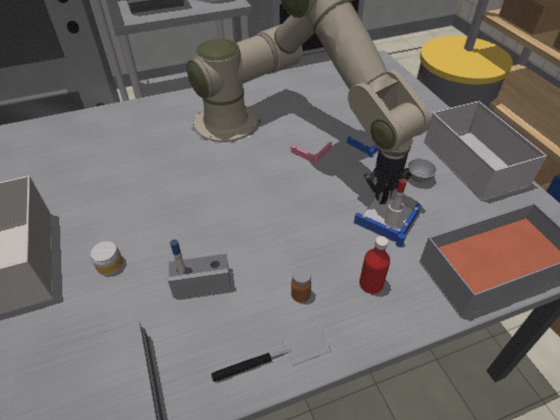

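View pics/wrist17.png

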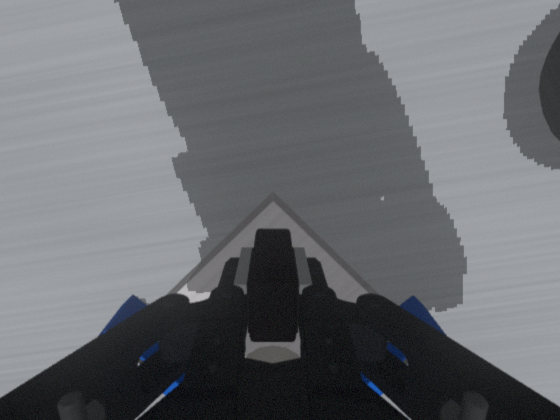

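```bash
python3 - <<'E'
from h import *
c=viewer.calibration("wrist")
th=np.radians(-9.5); a=np.array([np.cos(th),np.sin(th)])
for V in [(687,284.5)]:
    B=np.array(V)-156*a
    for z in (0,20): print("home back corner z",z,np.round(proj("wrist",(*B,z),c),1),B)
crop("pics/wrist17.png","pics/w17c.png",170,180,210,130,3.7)
crop("pics/top17.png","pics/t17c.png",130,130,100,80,7)
E
```

```text
home back corner z 0 [274.9 189.4] [533.13944616 310.24742651]
home back corner z 20 [275.1 199.2] [533.13944616 310.24742651]
```

View pics/w17c.png

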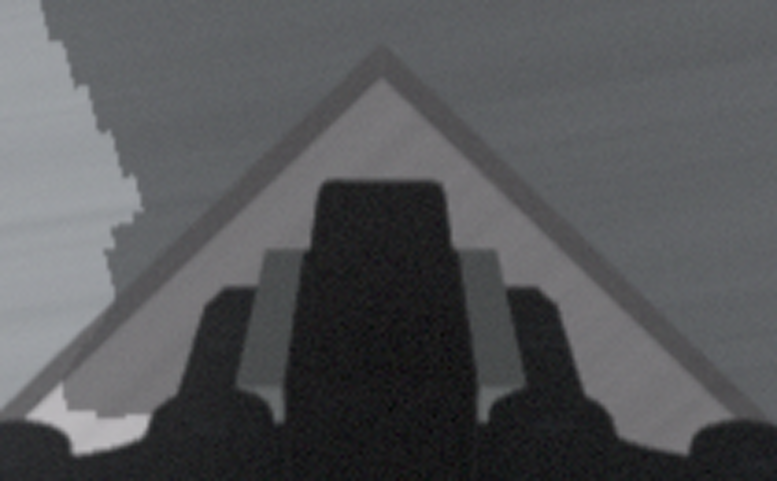

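View pics/t17c.png

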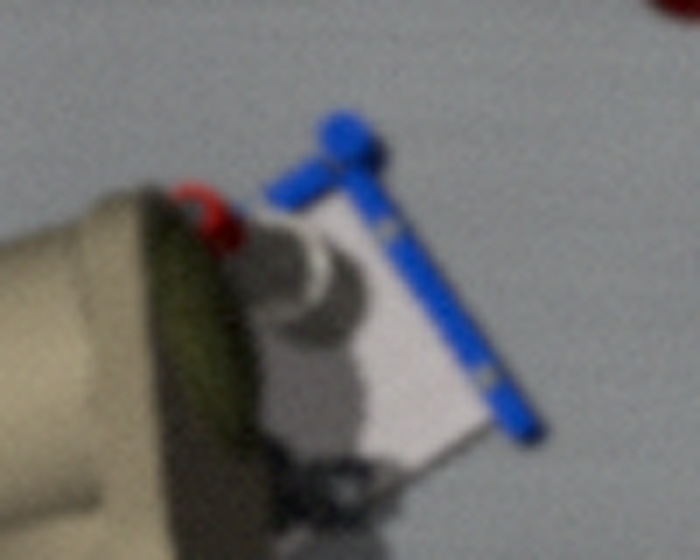

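Wrist view: the plate's back corner is at (273,192) and (273,201), against (275,189) and (275,199) predicted for home. That is about 1 mm deeper than my estimate, with no gap under the base. The push is steady at about 18 N, split evenly between the fences, with the probe upright and the bystanders unmoved. Handing in.

```bash
python3 st.py; python3 -c "
from rig import ctrl
print(ctrl.finish_job())"; python3 st.py
```

```text
t 26.7 pos [562.79 304.27 204.34] q [-1.000e-04  8.190e-02  9.966e-01 -9.000e-04] yaw -9.39 f [-18.3   2.7  12.2] fx' fy' -18.5 -0.4 NL NR 13.3 12.8 tq [ 0.44  1.72 -0.33] grip 0.198
the job is handed in; nothing more can be done
None
the job is handed in; nothing more can be done
```

The red-capped probe stands released in the caddy's white cup. I slid the caddy by its post, nose first, into the larger blue corner and handed in at 26.7 s, still holding it pressed there.

- **Press:** the push along the corner's axis was about 18 N, split almost evenly between the fences (13.3 N left, 12.8 N right). The arm was also pressing down with about 12 N.
- **Fit:** the caddy sat parallel to both fences, with no sign of the base lifting. The camera put its back corner 1 to 2 mm deeper than my corner estimate, which is within calibration error.
- **Disagreements:** the camera estimates of the corner's angle ran from -9.0 to -10.1 degrees. I used about -9.4, and the even fence forces support it. The tool also pitched about 0.6 degrees while pressing, but its height rose only about 0.1 mm. I take that as flexing in the grip and arm, not the caddy tilting.
- **Everything else:** the blue probe stayed in the rack, and nothing else in the last scene picture appeared to have moved.

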